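# Lay out a furnace load to cool and start the fan

## Robot

A 6-joint arm with a two-finger parallel gripper is mounted at the origin on the work surface. World frame = base frame: x ahead of the robot, y to its left, z up, the work surface at z = 0. Lengths are in mm, angles in rad, forces in N, time in s.
With the tool pointing down it reaches from about 350 to 975 mm from the base axis. Payload 7.1 kg.
Tool frame: the origin (TCP) lies midway between the tips of the shut fingers; the grasp point (between the pads) lies 19 mm behind it; z points along the fingers, y is the line along which they close (so a half turn about z gives the same grasp; the last joint's range is limited). The gripper opens to 88 mm and grips with 3 to 60 N. Pads are 20 mm wide; open, the fingers measure 115 mm over their backs; the gripper's body (75 mm by 178 mm) begins 61 mm behind the grasp point.
Start: joints at [1.266, 0.423, 1.63, -0, 1.089, -0.019], TCP at [176.171, 599.64, 222.675] pointing down, gripper open.
Joint ranges: [-3, 3], [-0.9, 2.11], [0.09, 2.58], [-1.31, 4.45], [0.11, 2.69], [-2.54, 2.54]. Speed limits (rad/s): [2.39, 2.39, 3.01, 3.14, 3.14, 3.14].

## Interface

Orientations are given as a rotation vector (axis times angle).
In Python, from workcell import ctrl gives the robot as it stands.
- The arm moves only by the shell command python3 -m pendant 'ROWS'. ROWS is a JSON object of lists of equal length, an entry for each row: "grip": the opening, from -1 (shut) to 1 (fully open); "linear": the shift along the tool's x, y, z in mm, a list of three; "angular": the turn, a rotation vector about the tool's x, y, z in rad, a list of three. In form: {"grip": [grip, ...], "linear": [[tx, ty, tz], ...], "angular": [[ax, ay, az], ...]}. A call has 1 to 12 rows; each row shifts and turns the commanded pose from where the row before left it, along the tool's axes as they then stand; what a row does not reach is not made up. A row lasts 1/12 s, in which the tool goes at most 41.7 mm and 7.16 degrees, less where a joint would pass 70% of its speed; a pose out of reach is approached as far as the arm can. A call with a gripper value outside its range is refused whole. The fingers move at their own pace and stop on an object; the grip force is fixed at half the most. Time passes only in rows, so rows that do not move let the fingers close. It gives the time, the measured TCP pose, the force, the opening and the grip force at its end, in the units of the state.
- ctrl.get_obs(): the state, without advancing time (a new reading comes with each control period).
- ctrl.get_image(name): name is "side" or "top" or "wrist"; returns the picture (480x640x3 uint8, red, green, blue); there is no depth.
- ctrl.camera_params(name): a dict with "vfov" (degrees; the focal length in pixels is half the picture's height over the tangent of half this angle, whatever the lens; pixels are square), "cx", "cy" (the principal point, pixels), "k1" (the pictures are not rectified: a ray, as slopes to the right and down, at radius r is drawn at 1 + k1 r^2 times it, then the intrinsics apply), "R" (3x3) and "t" (3): a world point X has camera coordinates R X + t; the wrist camera has in their place "T_tool_cam" (4x4, takes a point from camera to tool coordinates, whose origin is the TCP and whose axes are the flange's). Camera axes: x right, y down, z forward; pixel columns grow to the right and rows downward; lengths in mm; the calibration is good to about 2 mm. A picture is of the moment at which its call begins: read the wrist's pose just before it. camera_params takes no time and is no camera call.
- ctrl.close_job(): hands the job in; it is judged then, once.
The state is a dict: "t": time; "qpos": joint angles; "qvel": joint speeds; "joint_torque": joint torques, N m; "ee_pos": TCP position; "orientation": TCP orientation; "ft_force": force on the tool from outside, world axes, zero at the start; "moment": the same for the moment, N m; "width": finger opening in mm; "grasp_force": force on a finger pad.
Only numpy, scipy, OpenCV 4.12 (cv2) and the standard library are available. Lean on these libraries where they do the work, as an engineer would, in place of code of your own. Each camera call takes 0.05 s, during which the arm holds its last target. There are 200 camera calls.

## Task

The furnace load has to cool: spread the heap of ceramic blocks in the tray into one even layer, every block flat on the tray floor with at least 30 mm clear between it and its neighbours, and hang all the steel stirrups over the rail, one leg on each side, square across it. When everything is laid out, press the green button all the way down to start the fan; leave everything lying and hanging as laid out, and do not disturb the jar, the cup or the dish.

Things in the scene. Friction and masses are not known exactly. Their poses are not given: they have to be found in the camera images.
- tray: Shallow open aluminium tray, fixed to the bench, 226 (x) x 286 (y) x 16 high; walls 3 thick, floor 3 thick (inside 220 x 280). Origin: centre of its underside, on the bench; x and y along its sides, z up.
- block1_center (a point): Centre of a beige honeycomb ceramic block, 28 x 28 x 24 high as it lies at first, about 30 g, dark cells on top. Axes along its edges, z along the 24 side. 7 or 8 of the 8 are present, heaped in the tray: two nearly touching pairs 24 apart, one or two at their ends, one or two lying on top of a pair.
- block2_center (a point): Centre of a beige honeycomb ceramic block, 28 x 28 x 24 high as it lies at first, about 30 g, dark cells on top. Axes along its edges, z along the 24 side. 7 or 8 of the 8 are present, heaped in the tray: two nearly touching pairs 24 apart, one or two at their ends, one or two lying on top of a pair.
- block3_center (a point): Centre of a beige honeycomb ceramic block, 28 x 28 x 24 high as it lies at first, about 30 g, dark cells on top. Axes along its edges, z along the 24 side. 7 or 8 of the 8 are present, heaped in the tray: two nearly touching pairs 24 apart, one or two at their ends, one or two lying on top of a pair.
- block4_center (a point): Centre of a beige honeycomb ceramic block, 28 x 28 x 24 high as it lies at first, about 30 g, dark cells on top. Axes along its edges, z along the 24 side. 7 or 8 of the 8 are present, heaped in the tray: two nearly touching pairs 24 apart, one or two at their ends, one or two lying on top of a pair.
- block5_center (a point): Centre of a beige honeycomb ceramic block, 28 x 28 x 24 high as it lies at first, about 30 g, dark cells on top. Axes along its edges, z along the 24 side. 7 or 8 of the 8 are present, heaped in the tray: two nearly touching pairs 24 apart, one or two at their ends, one or two lying on top of a pair.
- block6_center (a point): Centre of a beige honeycomb ceramic block, 28 x 28 x 24 high as it lies at first, about 30 g, dark cells on top. Axes along its edges, z along the 24 side. 7 or 8 of the 8 are present, heaped in the tray: two nearly touching pairs 24 apart, one or two at their ends, one or two lying on top of a pair.
- block7_center (a point): Centre of a beige honeycomb ceramic block, 28 x 28 x 24 high as it lies at first, about 30 g, dark cells on top. Axes along its edges, z along the 24 side. 7 or 8 of the 8 are present, heaped in the tray: two nearly touching pairs 24 apart, one or two at their ends, one or two lying on top of a pair.
- block8_center (a point): Centre of a beige honeycomb ceramic block, 28 x 28 x 24 high as it lies at first, about 30 g, dark cells on top. Axes along its edges, z along the 24 side. 7 or 8 of the 8 are present, heaped in the tray: two nearly touching pairs 24 apart, one or two at their ends, one or two lying on top of a pair.
- stirrup1: Rigid steel stirrup, upside-down U, 0.2 kg, starts upright on its feet. Origin: underside, midway between feet; x leg to leg, z up. Crosspiece 70 x 26 (y) x 6, underside at z 60, top 66; legs 5 thick, 60 clear between them; rubber feet out to x +-48; on top a blue grip block 12 (x) x 24 (y), z 66 to 102. Over a bar it balances, legs down. 3 or 4 of the 4 are present.
- stirrup1_seat (a point): Middle of the underside of that stirrup's crosspiece, 60 above its origin: the face that rests on the rail.
- stirrup2: Rigid steel stirrup, upside-down U, 0.2 kg, starts upright on its feet. Origin: underside, midway between feet; x leg to leg, z up. Crosspiece 70 x 26 (y) x 6, underside at z 60, top 66; legs 5 thick, 60 clear between them; rubber feet out to x +-48; on top a blue grip block 12 (x) x 24 (y), z 66 to 102. Over a bar it balances, legs down. 3 or 4 of the 4 are present.
- stirrup2_seat (a point): Middle of the underside of that stirrup's crosspiece, 60 above its origin: the face that rests on the rail.
- stirrup3: Rigid steel stirrup, upside-down U, 0.2 kg, starts upright on its feet. Origin: underside, midway between feet; x leg to leg, z up. Crosspiece 70 x 26 (y) x 6, underside at z 60, top 66; legs 5 thick, 60 clear between them; rubber feet out to x +-48; on top a blue grip block 12 (x) x 24 (y), z 66 to 102. Over a bar it balances, legs down. 3 or 4 of the 4 are present.
- stirrup3_seat (a point): Middle of the underside of that stirrup's crosspiece, 60 above its origin: the face that rests on the rail.
- stirrup4: Rigid steel stirrup, upside-down U, 0.2 kg, starts upright on its feet. Origin: underside, midway between feet; x leg to leg, z up. Crosspiece 70 x 26 (y) x 6, underside at z 60, top 66; legs 5 thick, 60 clear between them; rubber feet out to x +-48; on top a blue grip block 12 (x) x 24 (y), z 66 to 102. Over a bar it balances, legs down. 3 or 4 of the 4 are present.
- stirrup4_seat (a point): Middle of the underside of that stirrup's crosspiece, 60 above its origin: the face that rests on the rail.
- rail: Fixed horizontal round steel rail along its own y, 300 long, on a post at each end. Origin on the bench under its middle; z up.
- rail_mid (a point): Middle of the rail bar's axis, 130 above the bench; bar radius 8, so its top is at 138. Axes as rail. The clear bar reaches 140 to each side along y.
- fan_button (a joint): Travel of the fan's button in m: 0 up, 0.006 fully pressed; spring, 5 N when fully down; springs back.
- fan_button_top (a point): Centre of the top face of the green round push button, 32 across, in a grey housing fixed to the bench; pressed straight down.
- jar: Bystander: small jar with a blue cap, 56 across, 70 high. Origin under its centre.
- cup: Bystander: white ceramic cup, 70 across, 75 high. Origin under its centre.
- dish: Bystander: white ceramic dish, 80 across, 30 high. Origin under its centre.
There are look-alikes about, which are no part of the job. Leave any brown or yellow look-alike of the stirrup1 alone.

How it is judged (in metres and radians):
On the way, in this order (a step that is already met when the one before it is completed fails the run):
1. all blocks are spread in the tray and all stirrups hang over the rail, at rest (x of block1_center in the frame of tray between -0.11 and 0.11 m and y of block1_center in the frame of tray between -0.14 and 0.14 m and z of each of block1_center, block2_center, block3_center, block4_center, block5_center, block6_center, block7_center, block8_center in the frame of tray below 0.0195 m and linear speed of each of block1, block2, block3, block4, block5, block6, block7, block8, stirrup1, stirrup2, stirrup3, stirrup4 below 0.02 m/s and x of block2_center in the frame of tray between -0.11 and 0.11 m and y of block2_center in the frame of tray between -0.14 and 0.14 m and x of block3_center in the frame of tray between -0.11 and 0.11 m and y of block3_center in the frame of tray between -0.14 and 0.14 m and x of block4_center in the frame of tray between -0.11 and 0.11 m and y of block4_center in the frame of tray between -0.14 and 0.14 m and x of block5_center in the frame of tray between -0.11 and 0.11 m and y of block5_center in the frame of tray between -0.14 and 0.14 m and x of block6_center in the frame of tray between -0.11 and 0.11 m and y of block6_center in the frame of tray between -0.14 and 0.14 m and x of block7_center in the frame of tray between -0.11 and 0.11 m and y of block7_center in the frame of tray between -0.14 and 0.14 m and x of block8_center in the frame of tray between -0.11 and 0.11 m and y of block8_center in the frame of tray between -0.14 and 0.14 m and horizontal distance between block1_center and block2_center above 0.055 m and horizontal distance between each of block1_center, block2_center and block3_center above 0.055 m and horizontal distance between each of block1_center, block2_center, block3_center and block4_center above 0.055 m and horizontal distance between each of block1_center, block2_center, block3_center, block4_center and block5_center above 0.055 m and horizontal distance between each of block1_center, block2_center, block3_center, block4_center, block5_center and block6_center above 0.055 m and horizontal distance between each of block1_center, block2_center, block3_center, block4_center, block5_center, block6_center and block7_center above 0.055 m and horizontal distance between each of block1_center, block2_center, block3_center, block4_center, block5_center, block6_center, block7_center and block8_center above 0.055 m and x of stirrup1_seat in the frame of rail_mid between -0.028 and 0.028 m and y of stirrup1_seat in the frame of rail_mid between -0.14 and 0.14 m and z of stirrup1_seat in the frame of rail_mid between 0 and 0.02 m and angle between each of stirrup1, stirrup2, stirrup3, stirrup4's own z axis and vertical below 0.35 rad and angle between the x axis of each of stirrup1, stirrup2, stirrup3, stirrup4 and the x axis of rail, either way round below 0.6 rad and x of stirrup2_seat in the frame of rail_mid between -0.028 and 0.028 m and y of stirrup2_seat in the frame of rail_mid between -0.14 and 0.14 m and z of stirrup2_seat in the frame of rail_mid between 0 and 0.02 m and x of stirrup3_seat in the frame of rail_mid between -0.028 and 0.028 m and y of stirrup3_seat in the frame of rail_mid between -0.14 and 0.14 m and z of stirrup3_seat in the frame of rail_mid between 0 and 0.02 m and x of stirrup4_seat in the frame of rail_mid between -0.028 and 0.028 m and y of stirrup4_seat in the frame of rail_mid between -0.14 and 0.14 m and z of stirrup4_seat in the frame of rail_mid between 0 and 0.02 m), for 0.2 s.
2. then the green button is pressed fully down (value of joint fan_button above 0.0045 m), for 0.04 s.
At the end, for the whole second after the job is handed in: Blocks: in the tray, centre < 19.5 mm above its underside, centres > 55 mm apart. Stirrups: seat within 28 mm across and 140 mm along the rail of its middle, 0 to 20 mm above the bar's axis, tilt < 0.35, within 0.6 rad of square to the rail. All below 0.02 m/s (all of step 1); the robot touches nothing.
It fails at once if the jar is shifted by more than 3 cm or tipped (distance of jar from where it was at the start of the episode above 0.03 m or angle between jar's own z axis and vertical above 0.5 rad).
It fails at once if the cup is shifted by more than 3 cm or tipped (distance of cup from where it was at the start of the episode above 0.03 m or angle between cup's own z axis and vertical above 0.5 rad).
It fails at once if the dish is shifted by more than 3 cm or tipped (distance of dish from where it was at the start of the episode above 0.03 m or angle between dish's own z axis and vertical above 0.5 rad).
Of block6, block7, block8 only 2 to 3 are there at a start; the rules pass over those that are not, and their reading is None.
Of stirrup1, stirrup2, stirrup3, stirrup4 only 3 to 4 are there at a start; the rules pass over those that are not, and their reading is None.
At some moment in a run one of block1, block2, block3, block4, block5, block6, block7, block8 may be knocked a few centimetres aside while the robot is not near it.
It also fails if it takes over 210 s, if anything falls off the work surface, if the arm or the gripper's body presses on something with over 40 N, if the wrist force passes 120 N, or if a joint passes its speed limit or range.

## Working session

There is one attempt and no reset: what is moved stays moved. The work goes in short steps, Python scripts to look and compute and a shell command to move; the robot and the scene stay as the last step left them, time stands still between calls to the robot, and variables do not carry over. Pictures are saved under pics/ and viewed, at most 14 in all, crops included, and the job is handed in when it is done.

```bash
mkdir -p pics; ls
python3 - <<'E'
from workcell import ctrl
import cv2
print(ctrl.get_obs())
for n in ("top","side","wrist"):
    cv2.imwrite(f"pics/{n}0.png",ctrl.get_image(n)[:,:,::-1]); print(n,ctrl.camera_params(n))
E
```

```text
pics
{'t': 0.0, 'qpos': array([ 1.26600575e+00,  4.23825648e-01,  1.63070113e+00,  1.08527736e-06,
        1.08859585e+00, -1.90395325e-02]), 'qvel': array([-0.00048047, -0.0009667 , -0.00144265,  0.00097213,  0.00084616,
       -0.00062607]), 'joint_torque': array([ 1.42732515e-03, -5.44624472e+01, -2.73665321e+01,  6.42544683e-02,
        2.28116359e-02, -1.36364492e-04]), 'ee_pos': array([176.00339168, 599.11898152, 221.90681347]), 'orientation': array([-4.47296540e-01, -3.10933578e+00,  2.37141200e-03]), 'ft_force': array([0.01708297, 0.02561463, 0.60983658]), 'moment': array([-0.04575022,  0.04294006, -0.01854315]), 'grasp_force': 0.0, 'width': 87.87864183629257}
top {'vfov': 48.246846745768764, 'cx': 314.24571576961506, 'cy': 241.95397838216704, 'k1': -0.10349203764936198, 'R': array([[ 0.01769522, -0.99976134, -0.012812  ],
       [-0.99808739, -0.01690357, -0.05946278],
       [ 0.05923202,  0.01383971, -0.9981483 ]]), 't': array([   6.07505813,  531.47858728, 1381.9391832 ])}
side {'vfov': 52.64293420374017, 'cx': 317.6812268774876, 'cy': 243.15447543278887, 'k1': -0.025521163693814995, 'R': array([[-0.97410367, -0.22546366,  0.01697551],
       [-0.14701627,  0.57455459, -0.80515417],
       [ 0.17177965, -0.78679932, -0.59282256]]), 't': array([ 509.7414019 ,  181.52246417, 1136.68567103])}
wrist {'vfov': 63.51662529554638, 'cx': 314.96299525285787, 'cy': 242.73821521955185, 'k1': -0.0716680307966349, 'T_tool_cam': array([[ 9.34003230e-05, -9.59575213e-01, -2.81452309e-01,
         7.63661702e+01],
       [ 9.99999784e-01,  2.72559765e-04, -5.97405979e-04,
        -6.55053040e-01],
       [ 6.49968544e-04, -2.81452192e-01,  9.59575031e-01,
        -1.61920915e+02],
       [ 0.00000000e+00,  0.00000000e+00,  0.00000000e+00,
         1.00000000e+00]])}
```

View pics/top0.png

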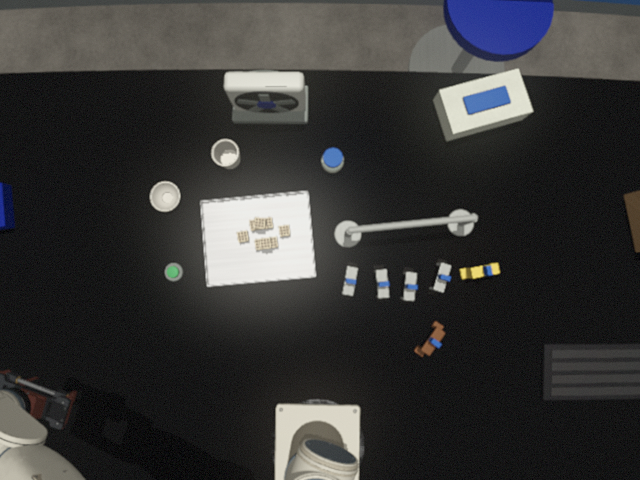

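View pics/side0.png

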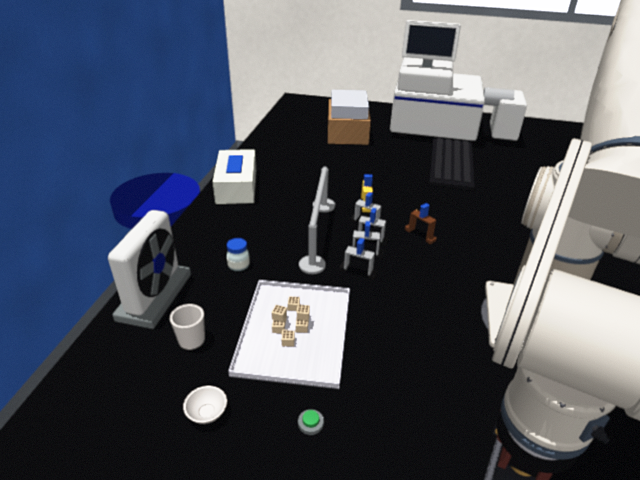

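```bash
cat > h.py <<'E'
import numpy as np, cv2
from scipy.spatial.transform import Rotation as Ro
from workcell import ctrl
def K(p):
    f=240/np.tan(np.radians(p['vfov']/2)); return np.array([[f,0,p['cx']],[0,f,p['cy']],[0,0,1]])
def pose(name,o=None):
    p=ctrl.camera_params(name)
    if name=='wrist':
        T=np.eye(4);T[:3,:3]=Ro.from_rotvec(o['orientation']).as_matrix();T[:3,3]=o['ee_pos'];T=T@p['T_tool_cam']
        return p,T[:3,:3],T[:3,3]
    return p,p['R'].T,-p['R'].T@p['t']
def onto(name,px,z,o=None):
    p,R,c=pose(name,o); px=np.array(px,float).reshape(-1,1,2)
    u=cv2.undistortPoints(px,K(p),np.array([p['k1'],0,0,0.]))[:,0]
    d=np.c_[u,np.ones(len(u))]@R.T
    return c+d*((np.array(z)-c[2])/d[:,2])[:,None]
def proj(name,X,o=None):
    p,R,c=pose(name,o)
    return cv2.projectPoints((np.array(X,float).reshape(-1,3)-c)@R,np.zeros(3),np.zeros(3),K(p),np.array([p['k1'],0,0,0.]))[0][:,0]
def snap(name,fn):
    o=ctrl.get_obs(); im=ctrl.get_image(name); cv2.imwrite(f'pics/{fn}.png',im[:,:,::-1]); return o,im
def hsv(im): return cv2.cvtColor(im,cv2.COLOR_RGB2HSV)
def blobs(m,amin=8):
    n,l,s,c=cv2.connectedComponentsWithStats(m.astype(np.uint8)); r=[]
    for i in range(1,n):
        if s[i,4]>=amin:
            q=np.argwhere(l==i)[:,::-1].astype(np.float32); r.append((c[i],s[i,4],cv2.minAreaRect(q)))
    return r
def yaw(o): 
    R=Ro.from_rotvec(o['orientation']).as_matrix(); return np.arctan2(R[1,1],R[0,1])  # heading of tool y
def go(x,y,z,yw,o=None):
    "tool-frame shift and turn to reach a pointing-down pose with tool y heading yw"
    o=o or ctrl.get_obs(); R=Ro.from_rotvec(o['orientation']).as_matrix()
    Yt=np.array([np.cos(yw),np.sin(yw),0]); Z=np.array([0,0,-1.]); Rt=np.c_[np.cross(Yt,Z),Yt,Z]
    return np.round(R.T@(np.array([x,y,z])-o['ee_pos']),1), np.round(Ro.from_matrix(R.T@Rt).as_rotvec(),3)
E
python3 - <<'E'
from h import *
im=cv2.imread('pics/top0.png')[:,:,::-1]; H=hsv(im); np.set_printoptions(precision=1,suppress=True)
b=(H[...,0]>100)&(H[...,0]<130)&(H[...,1]>120)
for c,a,r in blobs(b):
    if c[0]>280 and c[0]<520 and c[1]>130: print('blue',c,a,onto('top',c,102)[0],onto('top',c,70)[0])
g=(H[...,0]>50)&(H[...,0]<85)&(H[...,1]>100)
for c,a,r in blobs(g): print('green',c,a,onto('top',c,25)[0])
print('tray',onto('top',[[202,202],[308,193],[315,277],[207,286]],16))
w=(H[...,2]>70)&(H[...,1]<80)
for c,a,r in blobs(w,30): print('gray',c,a,r)
for k,c in (('rail',[357,229]),('rail',[475,217])): print(k,onto('top',c,138)[0])
print(onto('top',[[226,158],[165,197],[332,157]],[75,30,70]))
z=cv2.resize(im[180:310,190:520],None,fx=2.4,fy=2.4,interpolation=cv2.INTER_CUBIC)
cv2.imwrite('pics/c1.png',z[:,:,::-1])
print(go(300,150,330,np.pi/2), go(480,130,330,np.pi/2))
E
```

```text
blue [332.6 156.2] 310 [739.7 -27.6 102. ] [746.8 -28.2  70. ]
blue [487.7 271.5] 66 [ 460.7 -413.3  102. ] [ 461.  -423.3   70. ]
blue [445.6 277.6] 60 [ 444.3 -308.9  102. ] [ 444.2 -316.3   70. ]
blue [351.2 281. ] 37 [432.5 -77.6 102. ] [432.1 -79.4  70. ]
blue [384.6 283.5] 44 [ 427.6 -159.2  102. ] [ 427.1 -163.    70. ]
blue [412.8 286.5] 50 [ 421.5 -228.3  102. ] [ 420.8 -233.8   70. ]
blue [436.2 343.3] 73 [ 284.1 -287.1  102. ] [ 280.1 -294.1   70. ]
green [172.4 271.6] 88 [446.9 384.2  25. ]
tray [[631.9 313.5  16. ]
 [659.7  33.9  16. ]
 [440.1  11.7  16. ]
 [411.2 293.6  16. ]]
gray [313.   48.2] 46287 ((319.49993896484375, 69.99998474121094), (638.9998779296875, 139.99996948242188), 0.0)
gray [264.   97.4] 76 ((264.0, 97.5), (12.0, 7.0), 0.0)
gray [247.6 101.3] 64 ((247.93077087402344, 101.5538558959961), (20.093626022338867, 3.348937749862671), 7.125016689300537)
gray [225.6 153.2] 743 ((225.0, 153.0), (30.0, 30.0), 90.0)
gray [331.5 166.1] 156 ((331.8428039550781, 163.8020477294922), (22.308055877685547, 16.647802352905273), 2.726311206817627)
gray [164.5 195.9] 802 (
[... 628 characters left out ...]
0247497558594, 283.2475280761719), (30.149629592895508, 12.73647689819336), 84.2894058227539)
gray [409.5 285.6] 329 ((409.5921936035156, 285.8473815917969), (13.35732650756836, 29.98420524597168), 4.573921203613281)
gray [ 34.8 386. ] 159 ((35.62748718261719, 386.1458740234375), (39.89362716674805, 4.516259670257568), 19.798877716064453)
gray [ 27.5 446.4] 4144 ((42.0, 434.5), (89.0, 84.0), 90.0)
gray [316.  439.8] 6136 ((318.5, 439.0), (80.0, 89.0), 90.0)
rail [556.7 -87.7 138. ]
rail [ 590.6 -371.2  138. ]
[[737.6 242.4  75. ]
 [642.1 409.3  30. ]
 [744.7 -26.7  70. ]]
(array([-245.6, -396.2, -107.5]), array([-0. , -0. , -0.3])) (array([-423.9, -364.6, -107.5]), array([-0. , -0. , -0.3]))
```

View pics/c1.png

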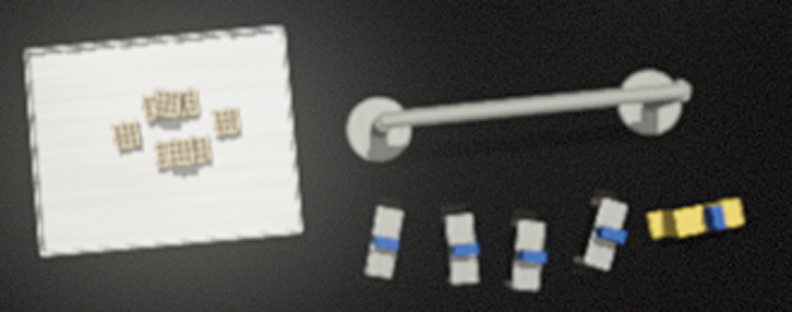

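Candidates for a steel stirrup: grey (350,281), (383,284), (411,287) and (442,278) in the top view. Look-alikes are yellow (480,271) and brown (432,340). I choose the four grey ones; the crop shows them grey with blue grips. Blocks sit at about (261,224) and (266,244) as pairs, with end blocks at (243,237) and (284,231).

```bash
python3 -m pendant '{"grip":[1,1,1,1,1,1,1,1,1,1,1,1],"linear":[[-35,-24,-7],[-35,-24,-7],[-35,-24,-7],[-35,-24,-7],[-35,-24,-7],[-35,-24,-7],[-35,-24,-7],[-35,-24,-7],[-35,-24,-7],[-35,-24,-7],[-35,-24,-7],[-35,-24,-7]],"angular":[[0,0,0],[0,0,0],[0,0,0],[0,0,0],[0,0,0],[0,0,0],[0,0,0],[0,0,0],[0,0,0],[0,0,0],[0,0,0],[0,0,0]]}' 
python3 -m pendant '{"grip":[1,1,1,1,1,1,1,1,1,1,1,1],"linear":[[0,0,0],[0,0,0],[0,0,0],[0,0,0],[0,0,0],[0,0,0],[0,0,0],[0,0,0],[0,0,0],[0,0,0],[0,0,0],[0,0,0]],"angular":[[0,0,0.117],[0,0,0.117],[0,0,0.117],[0,0,0.117],[0,0,0.117],[0,0,0.117],[0,0,0.117],[0,0,0.117],[0,0,0.117],[0,0,0.117],[0,0,0.117],[0,0,0]]}'
python3 - <<'E'
from h import *
o,im=snap('wrist','w1'); print(o['t'],o['ee_pos'],yaw(o),o['qpos'])
E
```

```text
t: 1.15
ee_pos: [488.7, 215.4, 304.4]
orientation: [-0.447, -3.109, -0.0]
ft_force: [0.4, 1.2, -0.1]
width: 87.9
grasp_force: 0.0
t: 2.15
ee_pos: [487.7, 217.2, 303.8]
orientation: [-2.228, -2.214, 0.001]
ft_force: [0.3, 0.0, 0.1]
width: 87.8
grasp_force: 0.0
2.15 [487.70557427 217.18812174 303.82970346] -0.0061284543524715235 [3.96665067e-01 1.99763477e-01 1.74865630e+00 7.23912134e-06
 1.19366930e+00 4.02790811e-01]
```

View pics/w1.png

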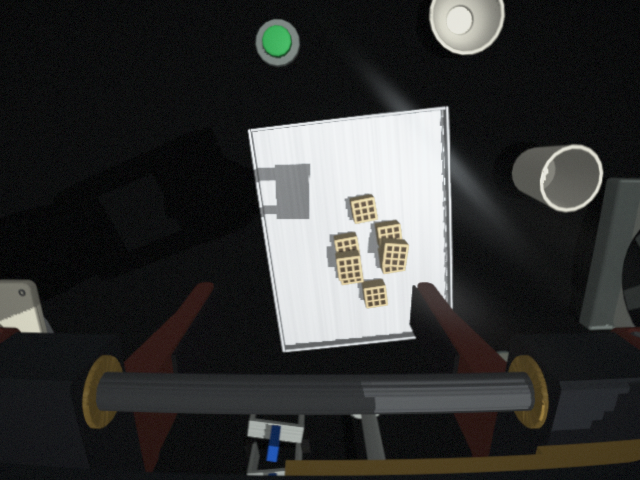

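Run:
```python
from h import *
im=cv2.imread('pics/w1.png'); cv2.imwrite('pics/c2.png',cv2.resize(im[180:320,310:430],None,fx=4.2,fy=4.2,interpolation=cv2.INTER_CUBIC))
```

```text
(no output)
```

View pics/c2.png

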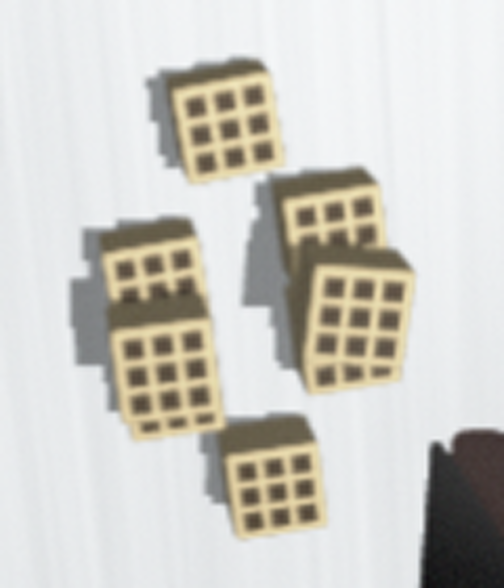

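Eight blocks: singles at image (363,209) and (375,294), two pairs, and a top block on each pair at about (349,268) and (396,256).

```bash
cat >> h.py <<'E'
np.set_printoptions(precision=1,suppress=True)
E
python3 - <<'E'
from h import *
import pickle
o=ctrl.get_obs()
c=lambda *p:np.array([[x/4.2+310,y/4.2+180] for x,y in p])
tr=onto('wrist',[[250,130],[447,107],[451,332],[285,351]],[16,16,16,16],o); print('tray',tr)
print('tops cells L',onto('wrist',c((134,345),(193,340),(142,402),(199,397)),51,o))
print('tops R',onto('wrist',c((335,290),(393,292),(327,347),(387,349)),51,o))
print('low L', onto('wrist',c((126,270),(182,259),(149,427),(205,419)),27,o))
print('low R', onto('wrist',c((305,217),(362,209),(326,376),(382,372)),27,o))
print('S1',onto('wrist',c((195,106),(255,94),(206,162),(264,151)),27,o))
print('S2',onto('wrist',c((247,471),(303,464),(253,520),(307,513)),27,o))
E
```

```text
tray [[415.1 293.   16. ]
 [635.1 318.8  16. ]
 [667.   38.9  16. ]
 [448.3  11.3  16. ]]
tops cells L [[518.6 148.6  51. ]
 [534.5 150.   51. ]
 [521.2 132.1  51. ]
 [536.7 133.6  51. ]]
tops R [[572.1 164.1  51. ]
 [587.8 163.6  51. ]
 [570.9 148.   51. ]
 [587.2 147.4  51. ]]
low L [[517.7 162.5  27. ]
 [533.3 165.7  27. ]
 [525.2 115.   27. ]
 [541.4 117.5  27. ]]
low R [[567.4 178.   27. ]
 [583.2 180.3  27. ]
 [575.8 130.7  27. ]
 [591.9 131.9  27. ]]
S1 [[535.7 209.3  27. ]
 [552.  212.7  27. ]
 [539.2 193.6  27. ]
 [555.1 196.8  27. ]]
S2 [[554.3 101.1  27. ]
 [570.6 103.3  27. ]
 [556.7  85.4  27. ]
 [572.6  87.6  27. ]]
```

```bash
cat >> h.py <<'E'
C=np.array([541.,165.]); TH=0.118; UX=np.array([np.cos(TH),np.sin(TH)]); UY=np.array([-UX[1],UX[0]])
def tw(x,y): return C+x*UX+y*UY
def wt(p): d=np.array(p)[...,:2]-C; return np.stack([d@UX,d@UY],-1)
def st():
    o=ctrl.get_obs(); print('tray xy',wt(o['ee_pos']),'z %.1f dyaw %.3f w %.1f g %.1f t %.2f'%(o['ee_pos'][2],yaw(o)-TH,o['width'],o['grasp_force'],o['t']),'F',o['ft_force'])
E
python3 -m pendant '{"grip":[-0.09,-0.09,-0.09,-0.09,-0.09,-0.09,-0.09,-0.09,-0.09,-0.09,-0.09],"linear":[[0,0,0],[-10,3.7,27],[-10,3.7,27],[-10,3.7,27],[-10,3.7,27],[-10,3.7,27],[-10,3.7,27],[-10,3.7,27],[-10,3.7,27],[0,0,0],[0,0,0]],"angular":[[0,0,-0.124],[0,0,0],[0,0,0],[0,0,0],[0,0,0],[0,0,0],[0,0,0],[0,0,0],[0,0,0],[0,0,0],[0,0,0]]}'
python3 -c "from h import *; st()"
```

```text
t: 3.12
ee_pos: [526.1, 141.0, 87.1]
orientation: [-2.079, -2.353, 0.004]
ft_force: [-0.4, -0.9, -0.0]
width: 39.7
grasp_force: 0.0
tray xy [-17.7 -22.1] z 87.1 dyaw 0.005 w 39.7 g 0.0 t 3.12 F [-0.4 -0.9 -0. ]
```

```bash
python3 -m pendant '{"grip":[-0.09,-0.09,-0.09,-0.09,-1,-1,-1,-1,-1,-1,-1],"linear":[[0,0,19],[0,0,19],[0,0,18],[0,0,0],[0,0,0],[0,0,0],[0,0,0],[0,0,0],[0,0,-20],[0,0,-25],[0,0,0]],"angular":[[0,0,0],[0,0,0],[0,0,0],[0,0,0],[0,0,0],[0,0,0],[0,0,0],[0,0,0],[0,0,0],[0,0,0],[0,0,0]]}'
python3 -c "from h import *; st(); snap('wrist','w2')"
```

```text
t: 4.03
ee_pos: [529.8, 142.2, 81.4]
orientation: [2.079, 2.35, 0.009]
ft_force: [1.0, 0.8, 0.3]
width: 27.8
grasp_force: 30.0
tray xy [-13.8 -21.3] z 81.4 dyaw 0.004 w 27.8 g 30.0 t 4.03 F [1.  0.8 0.3]
```

View pics/w2.png

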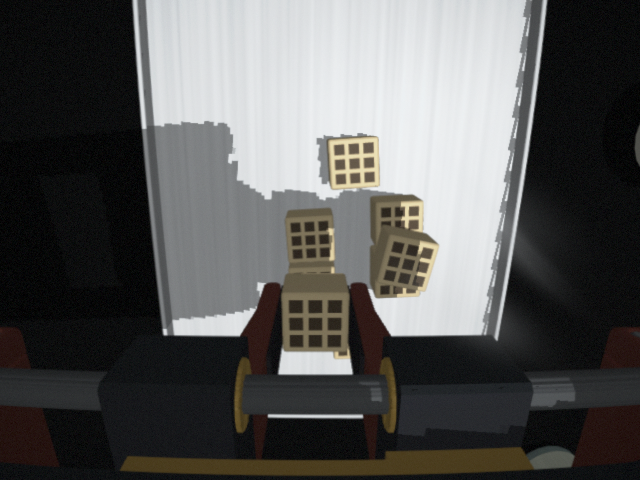

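```bash
python3 -m pendant '{"grip":[-1,-1,-1,-1,-1,-1,-1,-1],"linear":[[-17,-10,0],[-17,-10,0],[-17,-10,0],[-17,-10,0],[-16,-10,0],[0,0,20],[0,0,20],[0,0,0]],"angular":[[0,0,0],[0,0,0],[0,0,0],[0,0,0],[0,0,0],[0,0,0],[0,0,0],[0,0,0]]}'
python3 -c "from h import *; st()"
```

```text
t: 4.75
ee_pos: [485.3, 51.4, 34.5]
orientation: [-2.08, -2.35, 0.005]
ft_force: [-1.0, 0.4, -0.4]
width: 28.1
grasp_force: 30.0
tray xy [ -68.7 -106.2] z 34.5 dyaw 0.003 w 28.1 g 30.0 t 4.75 F [-1.   0.4 -0.4]
```

```bash
python3 -m pendant '{"grip":[-1,-1,-1,-0.09,-0.09,-0.09,-0.09,-0.09,-0.09,-0.09,-0.09,-0.09],"linear":[[0,1,14],[0,1,13.5],[0,0,0],[0,0,0],[0,0,0],[0,0,0],[0,0,-25],[0,0,-35],[27,26,-21],[27,26,-21],[27,26,-21],[27,26,-21]],"angular":[[0,0,0],[0,0,0],[0,0,0],[0,0,0],[0,0,0],[0,0,0],[0,0,0],[0,0,0],[0,0,0],[0,0,0],[0,0,0],[0,0,0]]}'
python3 -m pendant '{"grip":[-0.09,-0.09],"linear":[[0,0,0],[0,0,0]],"angular":[[0,0,0],[0,0,0]]}'
python3 - <<'E'
from h import *
st(); o,im=snap('wrist','w3'); cv2.imwrite('pics/c3.png',im[0:400,60:600,::-1])
H=hsv(im); 
m=(H[...,0]<30)&(H[...,1]>60)&(H[...,2]>60)
for c,a,r in blobs(cv2.morphologyEx(m.astype(np.uint8),cv2.MORPH_CLOSE,np.ones((7,7))),300): print(c,a,r,wt(onto('wrist',c,27,o)))
E
```

```text
t: 5.75
ee_pos: [577.6, 169.8, 153.2]
orientation: [2.082, 2.352, 0.001]
ft_force: [1.1, 0.6, 0.2]
width: 39.5
grasp_force: 0.0
t: 5.92
ee_pos: [578.4, 170.1, 152.8]
orientation: [2.078, 2.354, 0.005]
ft_force: [-1.3, -0.4, 0.2]
width: 40.0
grasp_force: 0.0
tray xy [37.7  0.7] z 152.8 dyaw 0.006 w 40.0 g 0.0 t 5.92 F [-1.3 -0.4  0.2]
[274.3 183.5] 1368 ((274.12939453125, 183.68235778808594), (37.8880729675293, 37.12110900878906), 85.60128784179688) [[ 8.3 38.1]]
[310.5 247. ] 2686 ((311.20855712890625, 246.53729248046875), (39.78704071044922, 78.31266784667969), 3.012787342071533) [[ 35.4 -11. ]]
[246.  253.9] 2519 ((246.9752655029297, 256.2524719238281), (75.12530517578125, 37.31389236450195), 84.2894058227539) [[-15.1 -17. ]]
[284.5 312.6] 1074 ((284.0, 312.5), (39.0, 28.0), 90.0) [[ 14.2 -67.3]]
[210.7 394.9] 857 ((212.1656951904297, 394.46893310546875), (19.40459442138672, 73.70504760742188), 5.31454610824585) [[ -53.2 -149.4]]
[419.2 394.8] 856 ((417.7032470703125, 394.4346008300781), (73.79766082763672, 19.14988136291504), 84.68545532226562) [[ 132.7 -148.4]]
[376.4 463.4] 7059 ((358.3447570800781, 463.5572204589844), (23.627086639404297, 410.95428466796875), 88.20072937011719) [[  99.2 -228.1]]
```

View pics/c3.png

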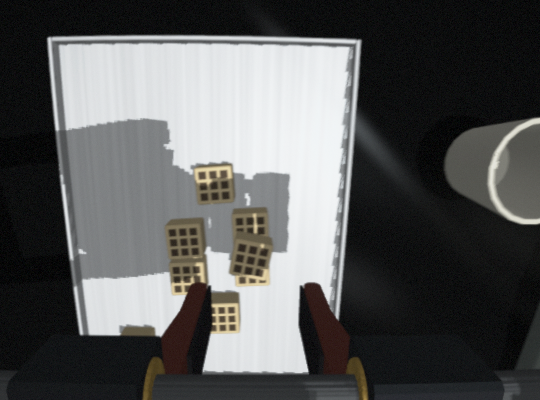

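Run:
```python
from h import *
im=cv2.imread('pics/w3.png')[...,::-1]; o=ctrl.get_obs()
print(wt(onto('wrist',[[109,39],[420,41]],16,o)), 'TR',wt(onto('wrist',[311,256],51,o)))
cv2.imwrite('pics/c4.png',cv2.resize(im[155:345,205:355,::-1],None,fx=4,fy=4,interpolation=cv2.INTER_CUBIC)[:600])
```

```text
[[-112.8  140.4]
 [ 109.8  137.9]] TR [[ 33.4 -11.1]]
```

View pics/c4.png

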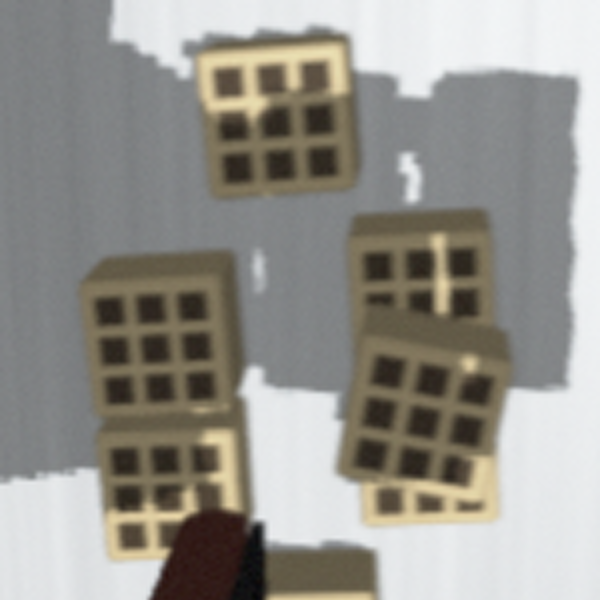

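Run:
```python
from h import *
o=ctrl.get_obs()
print(wt(onto('wrist',[[310.5,260],[243.8,242],[246.8,279.3],[310,230.8],[312,270],[274.3,185.5]],[51,27,27,27,27,27],o)))
```

```text
[[ 33.1 -14.1]
 [-18.7  -8. ]
 [-17.8 -38.9]
 [ 32.4   1.2]
 [ 34.  -30.7]
 [  5.9  35.6]]
```

```bash
python3 -m pendant '{"grip":[-0.09,-0.09,-0.09,-0.09,-0.09,-0.09,-0.09,-1,-1,-1,-1,-1],"linear":[[-15,-3,30],[0,0,25],[0,0,25],[0,0,25],[0,0,16],[0,0,0],[0,0,0],[0,0,0],[0,0,0],[0,0,0],[0,0,0],[0,0,-20]],"angular":[[0,0,0.12],[0,0,0.06],[0,0,0],[0,0,0],[0,0,0],[0,0,0],[0,0,0],[0,0,0],[0,0,0],[0,0,0],[0,0,0],[0,0,0]]}'
python3 -m pendant '{"grip":[-1,-1,-1,-1,-1,-1,-1,-1,-1,-1,-1],"linear":[[0,0,-25],[0,0,0],[0,0,0],[24,7,0],[24,7,0],[24,7,0],[24,7,0],[23,7,0],[0,0,20],[0,0,20],[0,0,0]],"angular":[[0,0,0],[0,0,-0.12],[0,0,-0.065],[0,0,0],[0,0,0],[0,0,0],[0,0,0],[0,0,0],[0,0,0],[0,0,0],[0,0,0]]}'
python3 -c "from h import *; st()"
```

```text
t: 6.97
ee_pos: [573.2, 152.5, 47.4]
orientation: [-2.283, -2.154, 0.008]
ft_force: [-1.1, 0.1, -0.3]
width: 27.8
grasp_force: 30.0
t: 7.88
ee_pos: [592.8, 275.2, 31.7]
orientation: [-2.073, -2.357, 0.008]
ft_force: [-0.4, -0.4, 0.0]
width: 27.7
grasp_force: 30.0
tray xy [ 64.4 103.3] z 31.7 dyaw 0.010 w 27.7 g 30.0 t 7.88 F [-0.4 -0.4  0. ]
```

```bash
python3 -m pendant '{"grip":[-1,-1,-1,-0.09,-0.09,-0.09,-0.09,-0.09,-0.09,-0.09,-0.09,-0.09],"linear":[[0,3,13],[0,2,11.5],[0,0,0],[0,0,0],[0,0,0],[0,0,0],[0,0,-25],[0,0,-35],[-28,-22,0],[-28,-22,0],[-28,-22,0],[-28,-21.5,0]],"angular":[[0,0,0],[0,0,0],[0,0,0],[0,0,0],[0,0,0],[0,0,0],[0,0,0],[0,0,0],[0,0,0],[0,0,0],[0,0,0],[0,0,0]]}'
python3 -m pendant '{"grip":[-0.09,-0.09],"linear":[[0,0,0],[0,0,0]],"angular":[[0,0,0],[0,0,0]]}'
python3 -c "
from h import *
st(); o,im=snap('wrist','w4'); cv2.imwrite('pics/c5.png',im[...,::-1])"
```

```text
t: 8.88
ee_pos: [527.2, 153.2, 71.6]
orientation: [2.074, 2.358, 0.002]
ft_force: [1.1, -0.0, 0.2]
width: 39.9
grasp_force: 0.0
t: 9.05
ee_pos: [527.5, 153.0, 71.4]
orientation: [2.078, 2.355, 0.001]
ft_force: [0.8, -0.3, 0.2]
width: 40.0
grasp_force: 0.0
tray xy [-14.8 -10.3] z 71.4 dyaw 0.007 w 40.0 g 0.0 t 9.05 F [ 0.8 -0.3  0.2]
```

View pics/c5.png

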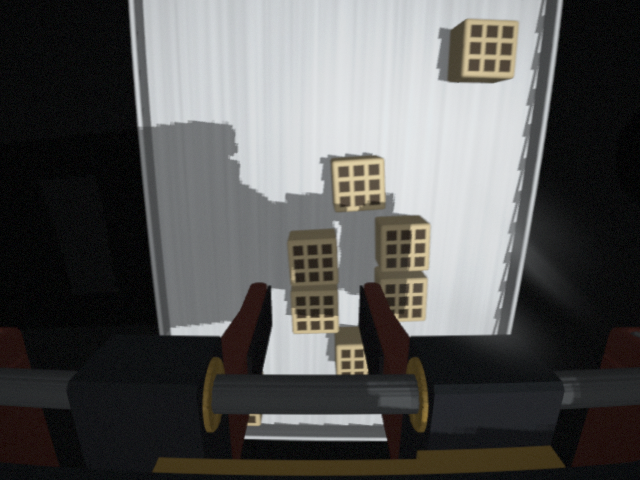

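Run:
```python
from h import *
o=ctrl.get_obs()
print(wt(onto('wrist',[[314,263],[315,310],[405,250],[404,299],[358,185],[352,360],[491,51]],27,o)))
```

```text
[[-13.3  -5.6]
 [-12.5 -34.8]
 [ 37.6   2.4]
 [ 39.3 -27.5]
 [  9.8  38.6]
 [ 10.5 -68.6]
 [ 74.3 106.9]]
```

```bash
python3 -m pendant '{"grip":[-0.09,-0.09,-0.09,-0.09,-0.09,-1,-1,-1,-1,-1,-1],"linear":[[2,-1,20],[0,0,20],[0,0,15],[0,0,10],[0,0,0],[0,0,0],[0,0,0],[0,0,0],[0,0,0],[0,0,-20],[0,0,-30]],"angular":[[0,0,0],[0,0,0],[0,0,0],[0,0,0],[0,0,0],[0,0,0],[0,0,0],[0,0,0],[0,0,0],[0,0,0],[0,0,0]]}'
python3 -m pendant '{"grip":[-1,-1,-1,-1,-1,-1,-1,-1,-1,-1],"linear":[[0,0,0],[23,-10,0],[23,-10,0],[23,-10,0],[23,-10,0],[21,-10,0],[0,0,15],[0,0,15],[0,0,0],[0,0,0]],"angular":[[0,0,0],[0,0,0],[0,0,0],[0,0,0],[0,0,0],[0,0,0],[0,0,0],[0,0,0],[0,0,0],[0,0,0]]}'
python3 -c "from h import *; st()"
```

```text
t: 10.02
ee_pos: [524.6, 155.4, 54.2]
orientation: [-2.074, -2.356, 0.007]
ft_force: [0.3, -0.6, -0.5]
width: 27.8
grasp_force: 29.9
t: 10.85
ee_pos: [462.1, 261.5, 25.1]
orientation: [-2.076, -2.358, 0.002]
ft_force: [-0.6, 0.0, -0.0]
width: 27.9
grasp_force: 29.9
tray xy [-67.  105.1] z 25.1 dyaw 0.009 w 27.9 g 29.9 t 10.85 F [-0.6  0.  -0. ]
```

```bash
python3 -m pendant '{"grip":[-1,-1,-0.09,-0.09,-0.09,-0.09,-0.09,-0.09,-0.09,-0.09,-0.09,-0.09],"linear":[[0,0,18.5],[0,0,0],[0,0,0],[0,0,0],[0,0,0],[0,0,-20],[0,0,-30],[-29,10,0],[-29,10,0],[-29,10,0],[-29,10,0],[-27,11,0]],"angular":[[0,0,0],[0,0,0],[0,0,0],[0,0,0],[0,0,0],[0,0,0],[0,0,0],[0,0,0],[0,0,0],[0,0,0],[0,0,0],[0,0,0]]}'
python3 -m pendant '{"grip":[-0.09,-0.09],"linear":[[0,0,0],[0,0,0]],"angular":[[0,0,0],[0,0,0]]}'
python3 -c "from h import *; st()"
```

```text
t: 11.85
ee_pos: [531.8, 124.9, 57.9]
orientation: [2.076, 2.358, 0.001]
ft_force: [0.5, 1.0, -0.6]
width: 40.2
grasp_force: 0.0
t: 12.02
ee_pos: [532.0, 125.2, 57.7]
orientation: [2.079, 2.354, 0.001]
ft_force: [-0.7, 0.5, -0.2]
width: 40.0
grasp_force: 0.0
tray xy [-13.6 -38.4] z 57.7 dyaw 0.006 w 40.0 g 0.0 t 12.02 F [-0.7  0.5 -0.2]
```

```bash
python3 -m pendant '{"grip":[-0.09,-0.09,-0.09,-0.09,-1,-1,-1,-1,-1,-1],"linear":[[0,-2,20],[0,0,20],[0,0,11.5],[0,0,0],[0,0,0],[0,0,0],[0,0,0],[0,0,0],[0,0,-20],[0,0,-20]],"angular":[[0,0,0],[0,0,0],[0,0,0],[0,0,0],[0,0,0],[0,0,0],[0,0,0],[0,0,0],[0,0,0],[0,0,0]]}'
python3 -m pendant '{"grip":[-1,-1,-1,-1,-1,-1,-1,-0.09,-0.09,-0.09,-0.09,-0.09],"linear":[[0,-17,0],[0,-17,0],[3,-16,0],[0,0,0],[0,0,20],[0,0,19],[0,0,0],[0,0,0],[0,0,0],[0,0,0],[0,0,-20],[0,0,-30]],"angular":[[0,0,0],[0,0,0],[0,0,0],[0,0,0],[0,0,0],[0,0,0],[0,0,0],[0,0,0],[0,0,0],[0,0,0],[0,0,0],[0,0,0]]}'
python3 -m pendant '{"grip":[-0.09,-0.09,-0.09,-0.09,-0.09,-0.09],"linear":[[9,25,-5],[9,25,-5],[9,25,-5],[9,26,-5],[0,0,0],[0,0,0]],"angular":[[0,0,0],[0,0,0],[0,0,0],[0,0,0],[0,0,0],[0,0,0]]}'
python3 - <<'E'
from h import *
st(); o,im=snap('wrist','w5')
def cells(im,o,z=27):
    "block tops: cluster dark cells, 9 per block"
    V=cv2.cvtColor(im,cv2.COLOR_RGB2GRAY); H=hsv(im); be=((H[...,0]<30)&(H[...,1]>50)).astype(np.uint8)
    be=cv2.morphologyEx(be,cv2.MORPH_CLOSE,np.ones((9,9)))
    for c,a,r in blobs(be,500):
        print(np.array(c),a,r[1:],wt(onto('wrist',r[0],z,o)))
cells(im,o)
E
```

```text
t: 12.85
ee_pos: [528.3, 126.0, 45.4]
orientation: [-2.075, -2.357, 0.003]
ft_force: [0.3, 0.1, 0.4]
width: 27.8
grasp_force: 30.0
t: 13.85
ee_pos: [477.6, 122.3, 55.6]
orientation: [-2.074, -2.356, 0.006]
ft_force: [0.5, -0.4, -0.5]
width: 39.7
grasp_force: 0.0
t: 14.35
ee_pos: [576.1, 171.8, 77.3]
orientation: [2.075, 2.358, 0.002]
ft_force: [-1.2, -0.2, -1.1]
width: 40.2
grasp_force: 0.0
tray xy [35.6  2.6] z 77.3 dyaw 0.009 w 40.2 g 0.0 t 14.35 F [-1.2 -0.2 -1.1]
[ 29.6 212.9] 18269 ((88.0, 368.0), 0.0) [[-118.    49.9]]
[567.1 150.5] 27050 ((368.0, 184.0), 90.0) [[166.2  52.2]]
[383.   75.5] 2983 ((56.0, 56.0), 90.0) [[ 70.2 106.2]]
[128.7  81.1] 3506 ((57.40589904785156, 65.38817596435547), 86.18592071533203) [[-62.  103.6]]
[266. 204.] 2592 ((52.61653518676758, 51.35266876220703), 86.18592071533203) [[ 8.5 38.6]]
[375.9 396.8] 28194 ((245.0, 487.0), 90.0) [[ 87.7 -57.8]]
[156.6 311.8] 2450 ((47.0, 57.0), 90.0) [[-60.9 -28.2]]
[ 36.1 438. ] 4098 ((86.61613464355469, 59.64669418334961), 2.726310968399048) [[-159.1 -130.8]]
```

View pics/w5.png

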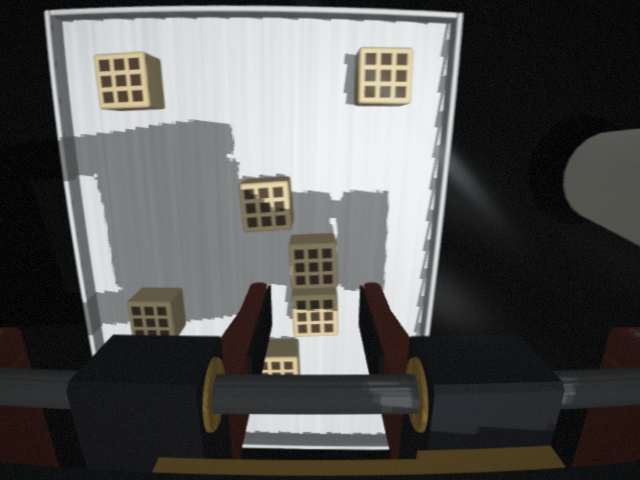

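```bash
python3 -m pendant '{"grip":[-0.09,-0.09,-0.09,-0.09,-0.09,-1,-1,-1,-1,-1,-1],"linear":[[-2,0,25],[0,0,20],[0,0,15],[0,0,11],[0,0,0],[0,0,0],[0,0,0],[0,0,0],[0,0,0],[0,0,-20],[0,0,-20]],"angular":[[0,0,0],[0,0,0],[0,0,0],[0,0,0],[0,0,0],[0,0,0],[0,0,0],[0,0,0],[0,0,0],[0,0,0],[0,0,0]]}'
python3 -m pendant '{"grip":[-1,-1,-1,-1,-1,-1,-0.09,-0.09,-0.09,-0.09,-0.09],"linear":[[16,17,0],[17,17,0],[0,0,0],[0,0,20],[0,0,19],[0,0,0],[0,0,0],[0,0,0],[0,0,0],[0,0,-20],[0,0,-30]],"angular":[[0,0,0],[0,0,0],[0,0,0],[0,0,0],[0,0,0],[0,0,0],[0,0,0],[0,0,0],[0,0,0],[0,0,0],[0,0,0]]}'
python3 -m pendant '{"grip":[-0.09,-0.09,-0.09,-0.09,-0.09],"linear":[[-21,-11,0],[-22,-11,0],[-22,-12,0],[0,0,0],[0,0,0]],"angular":[[0,0,0],[0,0,0],[0,0,0],[0,0,0],[0,0,0]]}'
python3 -c "from h import *; st()"
```

```text
t: 15.32
ee_pos: [574.1, 168.9, 45.0]
orientation: [-2.075, -2.357, 0.004]
ft_force: [1.6, 0.7, -0.4]
width: 27.6
grasp_force: 30.0
t: 16.23
ee_pos: [602.4, 205.4, 54.8]
orientation: [-2.074, -2.356, 0.008]
ft_force: [1.0, -0.5, 0.8]
width: 40.0
grasp_force: 0.0
t: 16.65
ee_pos: [579.1, 136.6, 57.2]
orientation: [2.078, 2.356, 0.0]
ft_force: [0.2, -0.5, 0.4]
width: 40.2
grasp_force: 0.0
tray xy [ 34.4 -32.7] z 57.2 dyaw 0.007 w 40.2 g 0.0 t 16.65 F [ 0.2 -0.5  0.4]
```

```bash
python3 -m pendant '{"grip":[-0.09,-0.09,-0.09,-0.09,-1,-1,-1,-1,-1,-1],"linear":[[2,1.5,20],[0,0,20],[0,0,11],[0,0,0],[0,0,0],[0,0,0],[0,0,0],[0,0,0],[0,0,-20],[0,0,-20]],"angular":[[0,0,0],[0,0,0],[0,0,0],[0,0,0],[0,0,0],[0,0,0],[0,0,0],[0,0,0],[0,0,0],[0,0,0]]}'
python3 -m pendant '{"grip":[-1,-1,-1,-1,-1,-1,-0.09,-0.09,-0.09,-0.09,-0.09],"linear":[[-4,17,0],[-4,17,0],[0,0,0],[0,0,20],[0,0,19],[0,0,0],[0,0,0],[0,0,0],[0,0,0],[0,0,-20],[0,0,-30]],"angular":[[0,0,0],[0,0,0],[0,0,0],[0,0,0],[0,0,0],[0,0,0],[0,0,0],[0,0,0],[0,0,0],[0,0,0],[0,0,0]]}'
python3 -m pendant '{"grip":[1,1,1,1,1,1,1,1,1,1],"linear":[[12,-8,-27],[12,-8,-27],[12,-8,-27],[12,-8,-27],[12,-8,-27],[12,-8,-27],[12,-8,-27],[12,-8,-27],[0,0,0],[0,0,0]],"angular":[[0,0,0],[0,0,0],[0,0,0],[0,0,0],[0,0,0],[0,0,0],[0,0,0],[0,0,0],[0,0,0],[0,0,0]]}'
python3 - <<'E'
from h import *
st(); o,im=snap('wrist','w6')
be=((hsv(im)[...,0]<30)&(hsv(im)[...,1]>50)).astype(np.uint8); be=cv2.morphologyEx(be,cv2.MORPH_CLOSE,np.ones((7,7)))
for c,a,r in blobs(be,200): print(np.array(c),a,r[1:],wt(onto('wrist',r[0],27,o)))
E
```

```text
t: 17.48
ee_pos: [579.5, 139.5, 45.2]
orientation: [-2.075, -2.357, 0.003]
ft_force: [1.1, 0.9, -0.2]
width: 28.0
grasp_force: 29.7
t: 18.4
ee_pos: [612.8, 135.6, 54.9]
orientation: [-2.074, -2.355, 0.007]
ft_force: [0.2, -0.7, -0.2]
width: 39.8
grasp_force: 0.0
t: 19.23
ee_pos: [539.9, 224.0, 274.9]
orientation: [2.073, 2.358, 0.006]
ft_force: [-0.4, -0.1, -1.2]
width: 88.1
grasp_force: 0.0
tray xy [ 5.8 58.7] z 274.9 dyaw 0.010 w 88.1 g 0.0 t 19.23 F [-0.4 -0.1 -1.2]
[36.1 34.3] 1717 ((72.0, 78.0), 90.0) [[-272.6  229. ]]
[142.7  17.7] 725 ((46.640052795410156, 76.57645416259766), 49.398704528808594) [[-166.6  240.3]]
[345.3   4.9] 266 ((36.0, 17.0), -0.0) [[ 34. 249.]]
[511.6  12.1] 409 ((34.0, 27.0), 0.0) [[200.4 250.8]]
[598.9  21.3] 1983 ((51.0, 107.0), 90.0) [[277.1 244.7]]
[89.4 29. ] 388 ((48.45831298828125, 24.07990074157715), 84.2894058227539) [[-216.8  234.1]]
[402.3  44.6] 560 ((74.8881607055664, 24.253122329711914), 81.25383758544922) [[ 88.7 215.6]]
[493.5  60.9] 299 ((47.818756103515625, 27.733779907226562), 82.09283447265625) [[179.6 206.9]]
[565.8  77.5] 592 ((35.46
[... 978 characters left out ...]
 5060 ((69.12226104736328, 188.64935302734375), 51.654422760009766) [[-196.6 -127. ]]
[488.6 354.9] 4915 ((188.11337280273438, 67.72657012939453), 48.50353240966797) [[ 217.2 -121.6]]
[530.9 311.8] 632 ((27.948835372924805, 51.477535247802734), 35.31121063232422) [[267.4 -73.9]]
[317.8 310.6] 638 ((27.0, 23.0), 90.0) [[ 11.4 -67.5]]
[  7.6 331.6] 230 ((15.4348726272583, 24.867294311523438), 59.036251068115234) [[-376.4 -102.6]]
[254.6 335.1] 662 ((28.0, 23.0), 90.0) [[ -63.2 -100.6]]
[629.5 335.1] 351 ((21.0, 27.0), 90.0) [[ 402.5 -106.7]]
[152.6 435.8] 1605 ((59.0, 43.0), 90.0) [[-205.7 -266.5]]
[462.1 456.5] 8897 ((60.61922836303711, 375.9754333496094), 87.39744567871094) [[ 194.  -265.6]]
```

View pics/w6.png

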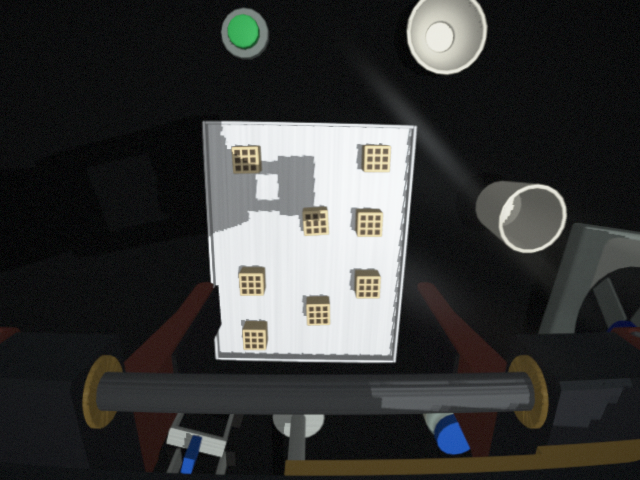

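```bash
python3 -m pendant '{"grip":[0.4,0.4,0.4,0.4,0.4,0.4,0.4,0.4,0.4,0.4,0.4,0.4],"linear":[[-33,-9,-3],[-33,-9,-3],[-33,-9,-3],[-33,-9,-3],[-33,-9,-3],[-33,-9,-3],[-33,-9,-3],[-33,-9,-3],[-33,-9,-3],[-33,-9,-3],[-33,-9,-3],[0,0,0]],"angular":[[0,0,0],[0,0,0],[0,0,0],[0,0,0],[0,0,0],[0,0,0],[0,0,0],[0,0,0],[0,0,0],[0,0,0],[0,0,0],[0,0,0]]}'
python3 -m pendant '{"grip":[0.4],"linear":[[0,0,0]],"angular":[[0,0,0]]}'
python3 - <<'E'
from h import *
o,im=snap('wrist','w7'); print(o['ee_pos'],yaw(o))
H=hsv(im); b=(H[...,0]>100)&(H[...,0]<130)&(H[...,1]>120)&(H[...,2]>60)
for c,a,r in blobs(b,40): print('blue',c,a,r[1:],onto('wrist',c,92,o)[0])
E
```

```text
t: 20.28
ee_pos: [486.1, -154.4, 304.6]
orientation: [-2.081, -2.353, 0.003]
ft_force: [-0.4, 0.8, -0.1]
width: 61.6
grasp_force: 0.0
t: 20.37
ee_pos: [486.3, -151.1, 304.2]
orientation: [-2.079, -2.352, 0.001]
ft_force: [-1.0, -0.3, 0.4]
width: 61.5
grasp_force: 0.0
[ 486.3 -151.1  304.2] 0.1228576409169273
blue [580.5 119.9] 2158 ((53.0, 51.0), 0.0) [727.5 -31.3  92. ]
blue [269.3 125.5] 430 ((15.781837463378906, 28.02081298828125), 14.931416511535645) [434.2 -76.7  92. ]
blue [256.5 209. ] 449 ((30.0, 15.0), 90.0) [ 429.1 -157.1   92. ]
blue [246.1 272.1] 384 ((15.178933143615723, 30.99032211303711), 18.434947967529297) [ 423.7 -224.4   92. ]
blue [118.4 308.7] 493 ((14.142135620117188, 38.890869140625), 45.0) [ 287.9 -284.7   92. ]
blue [261.7 343.6] 415 ((13.898764610290527, 35.41041564941406), 24.77513885498047) [ 446.5 -306.    92. ]
blue [269.4 426.1] 485 ((23.0, 22.0), 90.0) [ 464.4 -417.3   92. ]
```

View pics/w7.png

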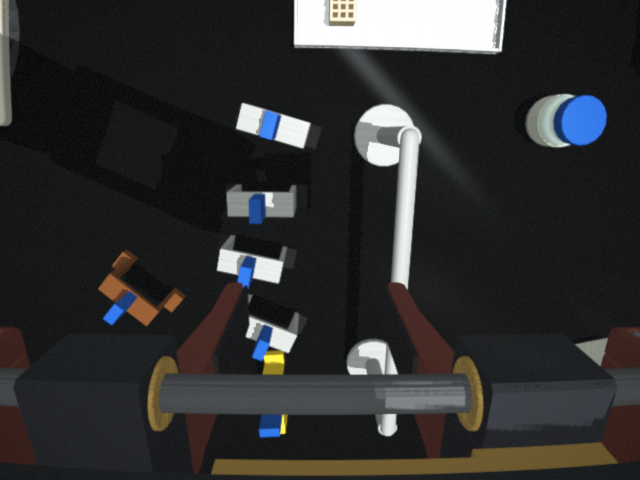

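Run:
```python
from h import *
o=ctrl.get_obs(); p=onto('wrist',[[408.5,140],[404,210],[400,280],[387,425]],[132]*4,o); q=onto('top',[[352,230],[415,224],[475,217]],132)
print(p,q); d=p[0]-p[2]; print(np.arctan2(d[1],d[0])-np.pi/2, np.arctan2(*(q[0]-q[2])[1::-1])-np.pi/2)
print('B',go(429,-157.5,140,.119,o),'A',go(434,-77,140,.119-.28,o))
```

```text
[[ 556.1  -72.4  132. ]
 [ 563.3 -131.9  132. ]
 [ 572.  -197.3  132. ]
 [ 590.5 -362.5  132. ]] [[ 554.6  -76.2  132. ]
 [ 571.6 -227.3  132. ]
 [ 591.3 -373.   132. ]]
0.12685804527337163 0.12291007316334568
B (array([ -0.6, -57.7, 164.3]), array([-0., -0.,  0.])) A (array([ 78.6, -42.7, 164.4]), array([-0. , -0. ,  0.3]))
```

```bash
cat >> h.py <<'E'
def rl():
    o=ctrl.get_obs(); d=o['ee_pos'][:2]-[573.5,-222]; a=.122
    print('rail xy %.1f %.1f'%(d@[np.cos(a),np.sin(a)],d@[-np.sin(a),np.cos(a)]),'z %.1f dyaw %.3f w %.1f g %.1f t %.2f'%(o['ee_pos'][2],yaw(o)-a,o['width'],o['grasp_force'],o['t']),o['ft_force'])
E
python3 -m pendant '{"grip":[0.4,0.4,0.4,0.4,0.4,0.4,0.4,0.4,0.4,0.4,0.4],"linear":[[-30,-11.7,20],[-30,-11.7,20],[-30,-11.7,20],[-30,-11.7,20],[-31,-11.7,20],[0,0,20],[0,0,20],[0,0,20],[0,0,20],[0,0,0],[0,0,0]],"angular":[[0,0,0],[0,0,0],[0,0,0],[0,0,0],[0,0,0],[0,0,0.1],[0,0,0.1],[0,0,0.1],[0,0,0.08],[0,0,0],[0,0,0]]}'
python3 - <<'E'
from h import *
rl(); o,im=snap('wrist','w8'); H=hsv(im); b=(H[...,0]>100)&(H[...,0]<130)&(H[...,1]>120)&(H[...,2]>60)
for c,a,r in blobs(b,40): print('blue',c,a,r[1:],onto('wrist',c,92,o)[0])
E
```

```text
t: 21.33
ee_pos: [448.1, -304.9, 124.3]
orientation: [-2.477, -1.926, 0.001]
ft_force: [0.2, -0.3, 0.8]
width: 61.4
grasp_force: 0.0
rail xy -134.6 -67.1 z 124.3 dyaw -0.371 w 61.4 g 0.0 t 21.33 [ 0.2 -0.3  0.8]
blue [203.   14.7] 1117 ((43.32303237915039, 34.982337951660156), 68.62937927246094) [ 430.8 -167.9   92. ]
blue [226.6 146.1] 1918 ((54.672264099121094, 37.53343200683594), 79.3803482055664) [ 423.8 -227.6   92. ]
blue [313.1 283.3] 1424 ((62.0, 24.0), 90.0) [ 447.1 -308.    92. ]
blue [ 42.1 307.6] 2388 ((42.881195068359375, 73.40858459472656), 52.52382278442383) [ 291.7 -285.4   92. ]
blue [383.7 434.9] 1685 ((45.92127227783203, 43.336299896240234), 81.25383758544922) [ 464.5 -418.2   92. ]
```

```bash
python3 -m pendant '{"grip":[0.4,0.4,0.4,0.4,-1,-1,-1,-1,-1,-1,-1],"linear":[[-2.5,-2,20],[0,0,18],[0,0,13],[0,0,0],[0,0,0],[0,0,0],[0,0,0],[0,0,0],[0,0,0],[0,0,0],[0,0,-10]],"angular":[[0,0,0],[0,0,0],[0,0,0],[0,0,0],[0,0,0],[0,0,0],[0,0,0],[0,0,0],[0,0,0],[0,0,0],[0,0,0]]}'
python3 -c "from h import *; rl()"
```

```text
t: 22.3
ee_pos: [445.0, -307.9, 83.7]
orientation: [-2.482, -1.922, 0.001]
ft_force: [0.2, -0.5, -1.4]
width: 18.6
grasp_force: 0.0
rail xy -138.0 -69.6 z 83.7 dyaw -0.375 w 18.6 g 0.0 t 22.30 [ 0.2 -0.5 -1.4]
```

Fingers are still closing; go back down and finish the grip.

```bash
python3 -m pendant '{"grip":[-0.4,-0.4,-0.4,-1,-1,-1,-1,-1,-1,-1,-1],"linear":[[0,0,0],[0,0,10],[0,0,0],[0,0,0],[0,0,0],[0,0,0],[0,0,0],[0,0,0],[0,0,0],[0,0,0],[0,0,-15]],"angular":[[0,0,0],[0,0,0],[0,0,0],[0,0,0],[0,0,0],[0,0,0],[0,0,0],[0,0,0],[0,0,0],[0,0,0],[0,0,0]]}'
python3 -c "from h import *; rl()"
```

```text
t: 23.22
ee_pos: [444.4, -307.4, 87.6]
orientation: [-2.481, -1.921, 0.002]
ft_force: [-0.2, 0.8, -1.3]
width: 11.8
grasp_force: 30.0
rail xy -138.5 -69.1 z 87.6 dyaw -0.375 w 11.8 g 30.0 t 23.22 [-0.2  0.8 -1.3]
```

```bash
python3 -m pendant '{"grip":[-1,-1,-1,-1,-1,-1,-1,-1,-1,-1,-1,-1],"linear":[[0,0,-24],[0,0,-24],[0,0,-24],[0,0,-24],[0,0,-24],[0,0,-22],[-5,23,0],[-5,23,0],[-5,23,0],[-5,23,0],[-6,23,0],[0,23.5,0]],"angular":[[0,0,0],[0,0,-0.1],[0,0,-0.1],[0,0,-0.1],[0,0,-0.075],[0,0,0],[0,0,0],[0,0,0],[0,0,0],[0,0,0],[0,0,0],[0,0,0]]}'
python3 -m pendant '{"grip":[-1,-1,-1,-1],"linear":[[0,0,0],[0,0,20],[0,0,20],[0,0,0]],"angular":[[0,0,0],[0,0,0],[0,0,0],[0,0,0]]}'
python3 -c "
from h import *
rl(); snap('side','s2'); im=cv2.imread('pics/s2.png')[140:300,260:440]; cv2.imwrite('pics/s2c.png',cv2.resize(im,None,fx=3.3,fy=3.3))"
```

```text
t: 24.22
ee_pos: [587.5, -318.1, 231.3]
orientation: [2.082, 2.352, -0.001]
ft_force: [-0.3, -0.3, -0.8]
width: 12.0
grasp_force: 30.0
t: 24.55
ee_pos: [583.8, -316.0, 187.3]
orientation: [-2.077, -2.348, 0.003]
ft_force: [-1.0, 0.8, -3.1]
width: 11.8
grasp_force: 30.0
rail xy -1.2 -94.6 z 187.3 dyaw 0.000 w 11.8 g 30.0 t 24.55 [-1.   0.8 -3.1]
```

View pics/s2c.png

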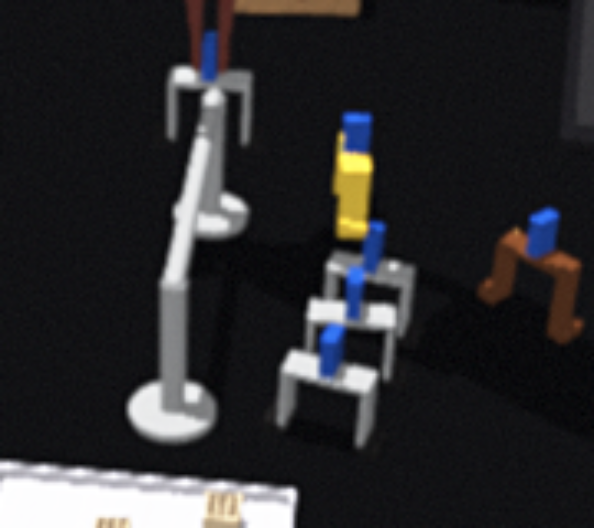

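```bash
python3 -m pendant '{"grip":[-1,-1,-1,-1],"linear":[[0,0,16],[0,0,12],[0,0,7],[0,0,0]],"angular":[[0,0,0],[0,0,0],[0,0,0],[0,0,0]]}'
python3 -c "from h import *; rl()"
```

```text
t: 24.93
ee_pos: [585.5, -317.1, 155.2]
orientation: [-2.08, -2.351, 0.001]
ft_force: [-0.6, -0.6, -1.8]
width: 11.8
grasp_force: 30.0
rail xy 0.4 -95.8 z 155.2 dyaw -0.000 w 11.8 g 30.0 t 24.93 [-0.6 -0.6 -1.8]
```

```bash
python3 -m pendant '{"grip":[-1,-1,-1],"linear":[[0,0,2],[0,0,1.5],[0,0,0]],"angular":[[0,0,0],[0,0,0],[0,0,0]]}'
python3 -m pendant '{"grip":[-1,-1],"linear":[[0,0,1],[0,0,0]],"angular":[[0,0,0],[0,0,0]]}'
```

```text
t: 25.18
ee_pos: [586.8, -317.6, 153.4]
orientation: [2.081, 2.352, 0.0]
ft_force: [0.1, 0.3, -1.6]
width: 11.6
grasp_force: 30.0
t: 25.35
ee_pos: [586.7, -317.5, 152.3]
orientation: [2.082, 2.352, 0.0]
ft_force: [-1.3, 0.2, -2.1]
width: 12.2
grasp_force: 30.0
```

```bash
python3 -m pendant '{"grip":[-1,-1],"linear":[[0,0,1],[0,0,0]],"angular":[[0,0,0],[0,0,0]]}'
python3 -m pendant '{"grip":[-1,-1],"linear":[[0,0,1],[0,0,0]],"angular":[[0,0,0],[0,0,0]]}'|grep -E 'ee|ft'
python3 -m pendant '{"grip":[-1,-1],"linear":[[0,0,1],[0,0,0]],"angular":[[0,0,0],[0,0,0]]}'|grep -E 'ee|ft'
```

```text
t: 25.52
ee_pos: [586.8, -317.6, 152.1]
orientation: [2.081, 2.352, 0.0]
ft_force: [-2.4, 0.4, 4.2]
width: 11.8
grasp_force: 30.0
ee_pos: [586.8, -317.6, 152.0]
ft_force: [-4.5, 3.2, 10.7]
ee_pos: [586.8, -317.7, 151.9]
ft_force: [-6.6, 3.6, 15.6]
```

```bash
python3 -m pendant '{"grip":[-1,-0.2,-0.2,-0.2,-0.2,-0.2,-0.2,-0.2],"linear":[[0,0,-2.5],[0,0,0],[0,0,0],[0,0,0],[0,0,0],[0,0,-15],[0,0,-20],[0,0,-25]],"angular":[[0,0,0],[0,0,0],[0,0,0],[0,0,0],[0,0,0],[0,0,0],[0,0,0],[0,0,0]]}'
python3 -m pendant '{"grip":[-0.2,-0.2,-0.2,-0.2,-0.2,-0.2,-0.2,-0.2,-0.2,-0.2,-0.2],"linear":[[18,-25,0],[18,-25,0],[18,-25,0],[18,-25,0],[18,-25,0],[19,-25.5,0],[0,0,25],[0,0,25],[0,0,25],[0,0,10],[0,0,0]],"angular":[[0,0,0],[0,0,0],[0,0,0],[0,0,0],[0,0,0],[0,0,0],[0,0,0.1],[0,0,0.09],[0,0,0],[0,0,0],[0,0,0]]}'
cat >> h.py <<'E'
def bl():
    rl(); o,im=snap('wrist','wx'); H=hsv(im); b=(H[...,0]>100)&(H[...,0]<130)&(H[...,1]>120)&(H[...,2]>60)
    for c,a,r in blobs(b,150): print('blue',c,a,np.round(r[1]),round(r[2],1),'shift xyz tool',Ro.from_rotvec(o['orientation']).as_matrix().T@(onto('wrist',c,92,o)[0]-o['ee_pos']), 'hung-plane world',onto('wrist',c,172,o)[0])
E
python3 -c "from h import *; bl()"
```

```text
t: 26.52
ee_pos: [585.6, -316.9, 210.2]
orientation: [-2.079, -2.35, 0.001]
ft_force: [0.6, 0.4, -0.3]
width: 35.4
grasp_force: 0.0
t: 27.43
ee_pos: [422.5, -226.8, 124.5]
orientation: [-2.292, -2.142, 0.002]
ft_force: [-1.0, 0.0, 0.6]
width: 35.2
grasp_force: 0.0
rail xy -150.5 13.6 z 124.5 dyaw -0.189 w 35.2 g 0.0 t 27.43 [-1.   0.   0.6]
blue [315.2 277.6] 1403 [62. 24.] 90.0 shift xyz tool [-0.2  0.9 32.5] hung-plane world [ 425.8 -195.7  172. ]
```

```bash
python3 -m pendant '{"grip":[-0.2,-0.2,-0.2,-0.2,-1,-1,-1,-1,-1,-1,-1,-1],"linear":[[0,1,20],[0,0,18],[0,0,13],[0,0,0],[0,0,0],[0,0,0],[0,0,0],[0,0,0],[0,0,0],[0,0,-10],[0,0,-24],[0,0,-24]],"angular":[[0,0,0],[0,0,0],[0,0,0],[0,0,0],[0,0,0],[0,0,0],[0,0,0],[0,0,0],[0,0,0],[0,0,0],[0,0,0],[0,0,0]]}'
python3 -m pendant '{"grip":[-1,-1,-1,-1,-1,-1],"linear":[[0,0,-24],[0,0,-25],[0,0,-25],[0,0,-25],[0,0,0],[0,0,0]],"angular":[[0,0,-0.1],[0,0,-0.09],[0,0,0],[0,0,0],[0,0,0],[0,0,0]]}'
python3 -c "from h import *; rl()"
```

```text
t: 28.48
ee_pos: [424.2, -227.2, 134.1]
orientation: [-2.294, -2.143, 0.001]
ft_force: [0.1, 0.3, -1.9]
width: 12.4
grasp_force: 30.0
t: 28.98
ee_pos: [425.6, -228.0, 234.1]
orientation: [2.08, 2.35, 0.001]
ft_force: [-0.7, -0.9, -2.1]
width: 11.9
grasp_force: 30.0
rail xy -147.6 12.0 z 234.1 dyaw -0.000 w 11.9 g 30.0 t 28.98 [-0.7 -0.9 -2.1]
```

```bash
python3 -m pendant '{"grip":[-1,-1,-1,-1,-1,-1,-1,-1,-1,-1,-1,-1],"linear":[[-7,25,0],[-7,25,0],[-7,25,0],[-7,25,0],[-7,25,0],[-7,24,0],[0,0,0],[0,0,20],[0,0,20],[0,0,20],[0,0,17],[0,0,0]],"angular":[[0,0,0],[0,0,0],[0,0,0],[0,0,0],[0,0,0],[0,0,0],[0,0,0],[0,0,0],[0,0,0],[0,0,0],[0,0,0],[0,0,0]]}'
python3 -m pendant '{"grip":[-1,-1],"linear":[[0,0,0],[0,0,0]],"angular":[[0,0,0],[0,0,0]]}'
python3 -c "from h import *; rl()"
```

```text
t: 29.98
ee_pos: [575.6, -250.4, 151.8]
orientation: [-2.079, -2.349, 0.003]
ft_force: [0.4, -0.2, -1.4]
width: 12.1
grasp_force: 30.0
t: 30.15
ee_pos: [576.8, -250.8, 154.5]
orientation: [-2.081, -2.351, 0.001]
ft_force: [0.2, -0.2, -1.9]
width: 11.6
grasp_force: 30.0
rail xy -0.2 -29.0 z 154.5 dyaw -0.000 w 11.6 g 30.0 t 30.15 [ 0.2 -0.2 -1.9]
```

```bash
python3 -m pendant '{"grip":[-1,-1,-1,-0.2,-0.2,-0.2,-0.2,-0.2,-0.2,-0.2],"linear":[[0,0,1.5],[0,0,1.2],[0,0,0],[0,0,0],[0,0,0],[0,0,0],[0,0,0],[0,0,-15],[0,0,-20],[0,0,-25]],"angular":[[0,0,0],[0,0,0],[0,0,0],[0,0,0],[0,0,0],[0,0,0],[0,0,0],[0,0,0],[0,0,0],[0,0,0]]}'
python3 -m pendant '{"grip":[-0.2,-0.2,-0.2,-0.2,-0.2,-0.2,-0.2,-0.2,-0.2,-0.2,-0.2],"linear":[[18,-23,0],[18,-23,0],[18,-23,0],[19,-22,0],[19,-22,0],[19,-23,0],[0,0,25],[0,0,25],[0,0,25],[0,0,10],[0,0,0]],"angular":[[0,0,0],[0,0,0],[0,0,0],[0,0,0],[0,0,0],[0,0,0],[0,0,0],[0,0,0],[0,0,0],[0,0,0],[0,0,0]]}'
python3 -c "from h import *; bl()"
```

```text
t: 30.98
ee_pos: [577.0, -250.8, 212.2]
orientation: [-2.08, -2.351, 0.001]
ft_force: [-0.5, 0.0, -0.7]
width: 35.2
grasp_force: 0.0
t: 31.9
ee_pos: [428.1, -157.1, 126.1]
orientation: [-2.079, -2.35, 0.002]
ft_force: [-0.5, 0.4, -0.6]
width: 35.2
grasp_force: 0.0
rail xy -136.4 82.2 z 126.1 dyaw 0.000 w 35.2 g 0.0 t 31.90 [-0.5  0.4 -0.6]
blue [344.4 120.4] 668 [28. 55.] 18.4 shift xyz tool [80.7 14.9 34.2] hung-plane world [427.7 -77.7 172. ]
blue [315.5 276.5] 1379 [62. 24.] 90.0 shift xyz tool [-0.3  0.9 34.1] hung-plane world [ 425.3 -126.3  172. ]
blue [ 72.  437.9] 895 [21. 50.] 39.8 shift xyz tool [-115.8 -159.9   34.5] hung-plane world [ 339.1 -205.8  172. ]
```

```bash
python3 -m pendant '{"grip":[-0.2,-0.2,-0.2,-0.2,-1,-1,-1,-1,-1,-1,-1,-1],"linear":[[0,1,20],[0,0,19],[0,0,14],[0,0,0],[0,0,0],[0,0,0],[0,0,0],[0,0,0],[0,0,0],[0,0,-10],[0,0,-24],[0,0,-24]],"angular":[[0,0,0],[0,0,0],[0,0,0],[0,0,0],[0,0,0],[0,0,0],[0,0,0],[0,0,0],[0,0,0],[0,0,0],[0,0,0],[0,0,0]]}'
python3 -m pendant '{"grip":[-1,-1,-1,-1,-1,-1,-1,-1,-1,-1,-1,-1],"linear":[[0,0,-25],[0,0,-25],[0,0,-25],[0,0,-25],[-8,23,0],[-8,23,0],[-8,23,0],[-8,23,0],[-8,22,0],[-7,22,0],[0,0,0],[0,0,0]],"angular":[[0,0,0],[0,0,0],[0,0,0],[0,0,0],[0,0,0],[0,0,0],[0,0,0],[0,0,0],[0,0,0],[0,0,0],[0,0,0],[0,0,0]]}'
python3 -c "from h import *; rl()"
```

```text
t: 32.95
ee_pos: [429.6, -157.1, 133.4]
orientation: [-2.08, -2.351, 0.001]
ft_force: [0.9, 0.1, -2.7]
width: 11.9
grasp_force: 30.0
t: 33.95
ee_pos: [571.4, -187.5, 232.9]
orientation: [-2.081, -2.353, 0.0]
ft_force: [-0.9, 0.0, -2.0]
width: 11.7
grasp_force: 30.0
rail xy 2.1 34.5 z 232.9 dyaw 0.000 w 11.7 g 30.0 t 33.95 [-0.9  0.  -2. ]
```

Lower 78, then measure.

```bash
python3 -m pendant '{"grip":[-1,-1,-1,-1,-1,-1,-1,-1],"linear":[[0,0,20],[0,0,20],[0,0,20],[0,0,12],[0,0,5],[0,0,0],[0,0,0],[0,0,0]],"angular":[[0,0,0],[0,0,0],[0,0,0],[0,0,0],[0,0,0],[0,0,0],[0,0,0],[0,0,0]]}'
python3 -c "from h import *; rl()"
```

```text
t: 34.62
ee_pos: [571.7, -187.8, 157.1]
orientation: [2.081, 2.351, 0.001]
ft_force: [-0.0, 0.5, -1.5]
width: 11.2
grasp_force: 30.0
rail xy 2.4 34.1 z 157.1 dyaw -0.000 w 11.2 g 30.0 t 34.62 [-0.   0.5 -1.5]
```

```bash
python3 -m pendant '{"grip":[-1,-1,-1,-1,-0.2,-0.2,-0.2,-0.2,-0.2,-0.2,-0.2],"linear":[[0,0,2],[0,0,1.5],[0,0,1],[0,0,0],[0,0,0],[0,0,0],[0,0,0],[0,0,0],[0,0,-15],[0,0,-20],[0,0,-25]],"angular":[[0,0,0],[0,0,0],[0,0,0],[0,0,0],[0,0,0],[0,0,0],[0,0,0],[0,0,0],[0,0,0],[0,0,0],[0,0,0]]}'
python3 -m pendant '{"grip":[-0.2,-0.2,-0.2,-0.2,-0.2,-0.2,-0.2,-0.2,-0.2,-0.2,-0.2],"linear":[[21,-20,0],[21,-20,0],[21,-20,0],[21,-21,0],[21,-21,0],[22,-21,0],[0,0,25],[0,0,25],[0,0,25],[0,0,10],[0,0,0]],"angular":[[0,0,0],[0,0,0],[0,0,0],[0,0,0],[0,0,0],[0,0,0],[0,0,0.1],[0,0,0.1],[0,0,0.08],[0,0,0],[0,0,0]]}'
python3 -c "from h import *; bl()"
```

```text
t: 35.53
ee_pos: [570.1, -187.2, 210.4]
orientation: [-2.08, -2.35, 0.002]
ft_force: [1.6, 0.4, 0.7]
width: 35.0
grasp_force: 0.0
t: 36.45
ee_pos: [431.9, -76.1, 124.3]
orientation: [-2.387, -2.037, 0.004]
ft_force: [1.1, -0.9, 0.2]
width: 35.1
grasp_force: 0.0
rail xy -122.8 162.0 z 124.3 dyaw -0.280 w 35.1 g 0.0 t 36.45 [ 1.1 -0.9  0.2]
blue [318.9 275.4] 1388 [61. 23.] 90.0 shift xyz tool [ 1.2  3.  32.3] hung-plane world [439.3 -44.6 172. ]
```

```bash
python3 -m pendant '{"grip":[-0.2,-0.2,-0.2,-0.2,-1,-1,-1,-1,-1,-1,-1,-1],"linear":[[0,2,20],[0,0,18],[0,0,13],[0,0,0],[0,0,0],[0,0,0],[0,0,0],[0,0,0],[0,0,0],[0,0,-10],[0,0,-24],[0,0,-24]],"angular":[[0,0,0],[0,0,0],[0,0,0],[0,0,0],[0,0,0],[0,0,0],[0,0,0],[0,0,0],[0,0,0],[0,0,0],[0,0,0],[0,0,0]]}'
python3 -m pendant '{"grip":[-1,-1,-1,-1,-1,-1,-1,-1,-1,-1,-1,-1],"linear":[[0,0,-25],[0,0,-25],[0,0,-25],[0,0,-25],[-11,20,0],[-11,20,0],[-11,20,0],[-11,20,0],[-10,20,0],[-10,21,0],[0,0,0],[0,0,0]],"angular":[[0,0,-0.1],[0,0,-0.1],[0,0,-0.08],[0,0,0],[0,0,0],[0,0,0],[0,0,0],[0,0,0],[0,0,0],[0,0,0],[0,0,0],[0,0,0]]}'
python3 -c "from h import *; rl()"
```

```text
t: 37.5
ee_pos: [434.7, -76.6, 133.9]
orientation: [-2.388, -2.038, 0.002]
ft_force: [1.4, -1.0, -3.1]
width: 11.8
grasp_force: 30.0
t: 38.5
ee_pos: [563.7, -125.8, 233.5]
orientation: [-2.082, -2.352, 0.0]
ft_force: [-1.4, -0.4, -2.2]
width: 12.0
grasp_force: 30.0
rail xy 1.9 96.7 z 233.5 dyaw -0.000 w 12.0 g 30.0 t 38.50 [-1.4 -0.4 -2.2]
```

```bash
python3 -m pendant '{"grip":[-1,-1,-1,-1,-1,-1,-1,-1],"linear":[[0,-1,20],[0,-1,20],[0,0,20],[0,0,12],[0,0,5],[0,0,0],[0,0,0],[0,0,0]],"angular":[[0,0,0],[0,0,0],[0,0,0],[0,0,0],[0,0,0],[0,0,0],[0,0,0],[0,0,0]]}'
python3 -c "from h import *; rl()"
```

```text
t: 39.17
ee_pos: [562.2, -126.0, 157.5]
orientation: [2.081, 2.352, 0.001]
ft_force: [0.4, -0.0, -3.5]
width: 11.6
grasp_force: 30.0
rail xy 0.4 96.7 z 157.5 dyaw 0.000 w 11.6 g 30.0 t 39.17 [ 0.4 -0.  -3.5]
```

```bash
python3 -m pendant '{"grip":[-1,-1,-1,-1,-0.2,-0.2,-0.2,-0.2,-0.2,-0.2,-0.2],"linear":[[0,0,2],[0,0,1.5],[0,0,1],[0,0,0],[0,0,0],[0,0,0],[0,0,0],[0,0,0],[0,0,-15],[0,0,-20],[0,0,-25]],"angular":[[0,0,0],[0,0,0],[0,0,0],[0,0,0],[0,0,0],[0,0,0],[0,0,0],[0,0,0],[0,0,0],[0,0,0],[0,0,0]]}'
python3 -m pendant '{"grip":[-1,-1,-1,-1,-1,-1,-1,-1,-1,-1,-1,-1],"linear":[[34,-4,0],[34,-4,0],[34,-4,0],[34,-4,0],[34,-4,0],[34,-4,0],[34,-4,0],[34,-4,0],[34,-4,0],[34,-4,0],[34,-4,0],[34,-4,0]],"angular":[[0,0,0],[0,0,0],[0,0,0],[0,0,0],[0,0,0],[0,0,0],[0,0,0],[0,0,0],[0,0,0],[0,0,0],[0,0,0],[0,0,0]]}'
python3 -m pendant '{"grip":[-1,-1,-1,-1,-1,-1],"linear":[[34,-2,0],[34,-2,0],[34,0,0],[0,0,0],[0,0,0],[0,0,0]],"angular":[[0,0,0],[0,0,0],[0,0,0],[0,0,0],[0,0,0],[0,0,0]]}'
python3 - <<'E'
from h import *
o,im=snap('wrist','w9'); print(o['ee_pos'],o['qpos'],o['t'])
g=lambda im:(hsv(im)[...,0]>50)&(hsv(im)[...,0]<85)&(hsv(im)[...,1]>100)
for c,a,r in blobs(g(im),30): print('wrist green',c,a,r[1],[onto('wrist',c,z,o)[0] for z in (20,30,40)])
os,s=snap('side','s3'); ot,t=snap('top','t3')
for n,i in(('side',s),('top',t)):
  for c,a,r in blobs(g(i),20): print(n,c,a,[onto(n,c,z)[0] for z in (20,30,40)])
A=cv2.resize(t[180:300,190:490],None,fx=2.6,fy=2.6,interpolation=cv2.INTER_CUBIC); B=cv2.resize(s[150:400,220:420],None,fx=1.12,fy=1.12)
pad=np.zeros((600,800,3),np.uint8); pad[:A.shape[0],:A.shape[1]]=A; pad[315:315+B.shape[0],:B.shape[1]]=B
D=cv2.resize(s[160:270,280:400],None,fx=2.55,fy=2.55); pad[315:315+D.shape[0],300:300+D.shape[1]]=D
cv2.imwrite('pics/final.png',pad[...,::-1])
E
```

```text
t: 40.08
ee_pos: [560.4, -125.6, 211.0]
orientation: [-2.08, -2.35, 0.002]
ft_force: [0.2, 0.1, 0.9]
width: 34.8
grasp_force: 0.0
t: 41.08
ee_pos: [463.5, 274.9, 211.8]
orientation: [2.082, 2.353, 0.0]
ft_force: [0.1, -0.3, -0.4]
width: 0.2
grasp_force: 0.0
t: 41.58
ee_pos: [447.5, 373.5, 211.4]
orientation: [2.081, 2.353, -0.002]
ft_force: [-0.9, 0.1, -0.1]
width: 0.5
grasp_force: 0.0
[447.5 373.5 211.4] [ 0.7  0.4  1.7 -0.   1.   0.6] 41.5833
wrist green [317.4 200.4] 893 (33.0, 32.0) [array([448.4, 386.6,  20. ]), array([448.1, 388.4,  30. ]), array([447.8, 390.2,  40. ])]
side [310.5 418.5] 236 [array([446.9, 390.8,  20. ]), array([445.4, 397.3,  30. ]), array([443.9, 403.8,  40. ])]
top [172.  271.8] 67 [array([446.3, 386.5,  20. ]), array([446.3, 383.7,  30. ]), array([446.4, 380.9,  40. ])]
```

View pics/final.png

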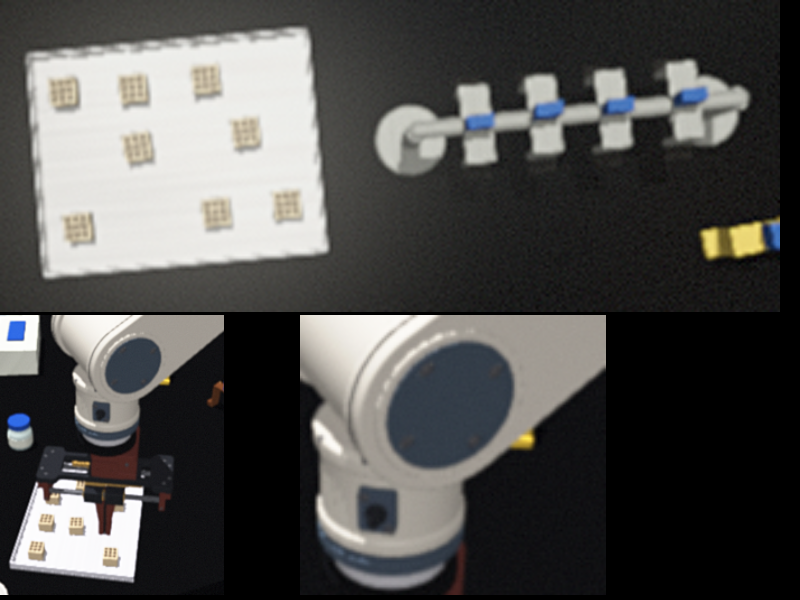

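The view shows eight separate blocks in the tray and four stirrups hanging square over the rail. Next I check the block spacings numerically and press the button.

```bash
cat >> h.py <<'E'
def chk():
    from scipy.spatial.distance import pdist
    o,t=snap('top','tc'); H=hsv(t); m=((H[...,0]<30)&(H[...,1]>40)&(H[...,2]>50)).astype(np.uint8); m=cv2.morphologyEx(m,cv2.MORPH_CLOSE,np.ones((5,5)))
    P=np.array([wt(onto('top',c,24)[0]) for c,a,r in blobs(m,40) if 203<c[0]<312 and 195<c[1]<285]); print(len(P),P.tolist()); print('min',np.sort(pdist(P))[:4])
E
python3 -c "from h import *; chk(); print(go(447.5,386.5,40,yaw(ctrl.get_obs())))"
```

```text
8 [[66.39880369953535, -37.96706551091427], [64.62001784402418, 35.47987096763622], [68.8154914583423, 105.5961492141842], [9.356004978099378, -72.88823371500166], [5.382139479659992, 36.91607056203665], [-66.88436095909839, -106.64014567087999], [-66.8977861872544, -35.52923444992922], [-68.77562848886711, 103.14200155069]]
min [59.3 66.9 70.2 71.1]
(array([ 13.7,   1.1, 171.8]), array([-0.,  0.,  0.]))
```

```bash
python3 -m pendant '{"grip":[-1,-1,-1,-1,-1,-1,-1,-1,-1],"linear":[[7,0.5,30],[7,0.5,30],[0,0,30],[0,0,30],[0,0,30],[0,0,20],[0,0,8],[0,0,0],[0,0,0]],"angular":[[0,0,0],[0,0,0],[0,0,0],[0,0,0],[0,0,0],[0,0,0],[0,0,0],[0,0,0],[0,0,0]]}'
python3 -m pendant '{"grip":[-1,-1,-1,-1,-1,-1,-1],"linear":[[0,0,4],[0,0,4],[0,0,3],[0,0,3],[0,0,0],[0,0,0],[0,0,0]],"angular":[[0,0,0],[0,0,0],[0,0,0],[0,0,0],[0,0,0],[0,0,0],[0,0,0]]}'
```

```text
t: 42.53
ee_pos: [447.6, 387.8, 34.3]
orientation: [2.083, 2.352, 0.0]
ft_force: [0.2, -0.5, -0.3]
width: 0.6
grasp_force: 0.0
t: 43.12
ee_pos: [447.5, 388.4, 20.2]
orientation: [2.082, 2.353, 0.002]
ft_force: [1.0, 0.3, 3.2]
width: 0.1
grasp_force: 1.3
```

Contact near z 20–22 (3.2 N now); press further in small steps.

```bash
python3 -m pendant '{"grip":[-1,-1,-1],"linear":[[0,0,2],[0,0,0],[0,0,0]],"angular":[[0,0,0],[0,0,0],[0,0,0]]}'|grep -E 'ee|ft'
python3 -m pendant '{"grip":[-1,-1,-1],"linear":[[0,0,2],[0,0,0],[0,0,0]],"angular":[[0,0,0],[0,0,0],[0,0,0]]}'|grep -E 'ee|ft'
python3 -m pendant '{"grip":[-1,-1,-1],"linear":[[0,0,1.5],[0,0,0],[0,0,0]],"angular":[[0,0,0],[0,0,0],[0,0,0]]}'|grep -E 'ee|ft'
python3 -m pendant '{"grip":[-1,-1,-1],"linear":[[0,0,1.5],[0,0,0],[0,0,0]],"angular":[[0,0,0],[0,0,0],[0,0,0]]}'|grep -E 'ee|ft'
```

```text
ee_pos: [447.5, 388.4, 18.1]
ft_force: [1.7, -0.6, 4.4]
ee_pos: [447.5, 388.4, 16.3]
ft_force: [0.6, -0.6, 7.2]
ee_pos: [447.6, 388.5, 16.1]
ft_force: [-3.3, -2.7, 21.0]
ee_pos: [447.6, 388.5, 15.8]
ft_force: [-6.8, -4.7, 32.7]
```

The button bottomed out at z ≈ 16. Retreat and check before handing in.

```bash
python3 -m pendant '{"grip":[-1,-1,-1,-1,-1,-1,-1,-1],"linear":[[0,0,-10],[0,0,-25],[0,0,-30],[0,0,-30],[0,0,-30],[0,0,-30],[0,0,0],[0,0,0]],"angular":[[0,0,0],[0,0,0],[0,0,0],[0,0,0],[0,0,0],[0,0,0],[0,0,0],[0,0,0]]}'
python3 - <<'E'
from h import *
chk(); t=cv2.imread('pics/tc.png'); a=cv2.imread('pics/t3.png')
d=cv2.absdiff(t,a).max(2)>40
print([(c,n) for c,n,r in blobs(d,8)])
im=t[...,::-1]; H=hsv(im); b=(H[...,0]>100)&(H[...,0]<130)&(H[...,1]>120)
print([onto('top',c,175)[0] for c,n,r in blobs(b) if 340<c[0]<480 and 200<c[1]<260])
E
```

```text
t: 44.78
ee_pos: [447.3, 388.4, 169.0]
orientation: [2.082, 2.353, 0.003]
ft_force: [-0.0, -0.0, -1.0]
width: 0.6
grasp_force: 0.0
8 [[66.39880369953535, -37.96706551091427], [64.63092202581493, 35.616498492715046], [68.8154914583423, 105.5961492141842], [9.211455362876823, -72.9112555151542], [5.442584922328477, 36.77982811719987], [-66.74180777204731, -106.59302696582152], [-67.03936807815911, -35.52341670771888], [-68.74379224199032, 103.00469652875947]]
min [59.2 67.  70.1 71.1]
[(array([ 93.5, 306.4]), np.int32(1711)), (array([171.7, 264.4]), np.int32(24)), (array([131.2, 283.1]), np.int32(37)), (array([180.4, 273.3]), np.int32(9)), (array([169. , 275.2]), np.int32(32)), (array([106.9, 311.2]), np.int32(368)), (array([154.2, 316.6]), np.int32(12)), (array([155.4, 354.4]), np.int32(41)), (array([199.2, 409.6]), np.int32(527)), (array([ 94.8, 427.1]), np.int32(766)), (array([162., 375.]), np.int32(13)), (array([189.3, 449.8]), np.int32(1558)), (array([281.4, 457.4]), np.int32(249)), (array([226.8, 466.1]), np.int32(31)), (array([189.9, 477.9]), np.int32(9))]
[array([ 586.1, -314. ,  175. ]), array([ 577.1, -249.8,  175. ]), array([ 572. , -187.1,  175. ]), array([ 559.5, -124. ,  175. ])]
```

Nothing has moved except the arm.

```bash
python3 -c "
from workcell import ctrl
print(ctrl.close_job())"
```

```text
the job is handed in; nothing more can be done
None
```

The job is handed in and no verdict came back. All 8 blocks lie spread in the tray (closest centres measured about 59 mm apart), all 4 steel stirrups hang over the rail, the fan button was pressed to its stop, and the jar, cup and dish were not touched.

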